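# Load the sloped block rack and shut its spring bolt

### The arm

A 6-joint arm with a two-finger parallel gripper is mounted at the origin on the work surface. World frame = base frame: x ahead of the robot, y to its left, z up, the work surface at z = 0. Lengths are in mm, angles in degrees, forces in N, time in s.
With the tool pointing down it reaches from about 300 to 850 mm from the base axis. Payload 4.2 kg.
Tool frame: the origin (TCP) lies at the very end of the fingers, on their centre line; the grasp point (between the pads) lies 19 mm behind it (env.grasp_offset is the distance from the TCP to the grasp point, in mm); z points along the fingers, y is the line along which they close (so a half turn about z gives the same grasp; the last joint's range is limited). The gripper opens to 91 mm and grips with 3 to 60 N. Pads are 32 mm wide; open, the fingers measure 118 mm over their backs; the gripper's body (76 mm by 178 mm) begins 60 mm behind the grasp point.
Start: joints at [-69.901, 18.312, 89.639, -0, 72.044, -1.146], TCP at [208.362, -535.937, 213.976] pointing down, gripper open.
Joint ranges: [-177.97, 177.97], [-48.28, 115.42], [12.27, 149.76], [-77.06, 257.06], [2.81, 150.46], [-146.56, 146.56]. Speed limits (degrees/s): [147.25, 147.25, 180, 180, 180, 180].

### API

Orientations are given as [roll, pitch, yaw] about the fixed x, y, z axes, in that order (R = Rz(yaw) Ry(pitch) Rx(roll)).
In Python, from workcell import env gives the robot as it stands. The module is installed in compiled form; this text tells all that it offers.
- The arm moves only by the tool send_rows, never from a script. Its argument "motion" is a list of rows, each an object of numbers: "tx", "ty", "tz": the shift along the tool's x, y, z in units of 500 mm (1.0 is 500 mm); "rx", "ry", "rz": the turn, a rotation vector about the tool's x, y, z in units of 30 degrees (1.0 is 30 degrees); "gripper": the closure, from -1 (fully open) to 1 (shut). In form: [{"tx": .., "ty": .., "tz": .., "rx": .., "ry": .., "rz": .., "gripper": ..}, ...]. A call has 1 to 12 rows; each row shifts and turns the commanded pose from where the row before left it, along the tool's axes as they then stand; what a row does not reach is not made up. A row lasts 1/8 s, in which the tool goes at most 62.5 mm and 10.7 degrees, less where a joint would pass 70% of its speed; a pose out of reach is approached as far as the arm can. A call with a number of a shift or a turn outside -1 to 1 is refused whole. A call with a gripper value outside its range is refused whole. The fingers move at their own pace and stop on an object; "grip_force" is the grip in N (left out, the last holds). Time passes only in rows, so rows that do not move let the fingers close. It gives the time, the measured TCP pose, the force, the opening and the grip force at its end, in the units of the state.
- env.state(): the state, without advancing time (a new reading comes with each control period).
- env.grab_frame(name): name is "scene" or "side" or "wrist"; returns a dict with "frame" (384x512x3 uint8, red, green, blue), "vertical_fov" (degrees; the focal length in pixels is half the picture's height over the tangent of half this angle, whatever the lens; pixels are square), "cx", "cy" (the principal point, pixels), "rvec" (rotation vector, rad) and "tvec" (3), from world to camera coordinates, as OpenCV has them; the wrist camera has in their place "T_tool_cam" (4x4, takes a point from camera to tool coordinates, whose origin is the TCP and whose axes are the flange's). Camera axes: x right, y down, z forward; pixel columns grow to the right and rows downward; lengths in mm; the calibration is good to about 2 mm. A picture is of the moment at which its call begins: read the wrist's pose just before it. There is no depth.
- env.job_done(): hands the job in; it is judged then, once.
The state is a dict: "time_s": time; "qpos": joint angles; "qvel": joint speeds; "effort": joint torques, N m; "ee_pos": TCP position; "ee_rot": TCP orientation; "force": force on the tool from outside, world axes, zero at the start; "torque": the same for the moment, N m; "gripper_width": finger opening in mm; "gripper_force": force on a finger pad.
Only numpy, scipy, OpenCV 4.12 (cv2) and the standard library are available. Lean on these libraries where they do the work, as an engineer would, in place of code of your own. Each camera call takes 0.05 s, during which the arm holds its last target. There are 200 camera calls.

### The job

Pull the black knob of the rack's spring bolt up, twist it into its rest notch and leave it held up; then put every handled printing block from the table, handle up and handle along the slope, on the open upper end of the sloped rack so that it slides under the hoops and the row lies tight and square in the locating corner. When all the blocks are in, turn the knob back and let the bolt fully down again, leaving the other things on the table where they are.

Things in the scene. Friction and masses are not known exactly. Their poses are not given: they have to be found in the camera images.
- plate: the rack's sloped plate, waxed steel, slippery, 475 x 104 mm between its edges. Origin: on its face in the locating corner, where the end fence (x below 0) and the side fence (y below 0) meet, both 18 mm high. x runs up the slope (24 deg) along the side fence, y across, rising 9 deg, to the other edge (y = 104 mm, 12 mm high), z out of the face
- row_mid (a point): on the plate's face at x = 100, y = 42 mm, middle of the full row: 4 block centres at x = 25, 75, 125, 175, y = 42, z = 29 mm of the plate, fewer blocks fill it from the end fence. Hoops over the row: bars across at x = 38, 84, 130, 176 mm, 68 mm free under them. A wooden guide leaves the row 91 mm wide
- load_spot (a point): on the plate's face at x = 405, y = 47 mm, middle of the open loading stretch (x = 300 to 475 mm), nothing above it; a block set down here, flat on the face and its handle along the slope, slides by itself under the hoops to the row and the side fence in about 1 s if the bolt is up
- bolt_hole (a point): on the plate's face at x = 212, y = 12 mm, below the vertical 10 mm bolt: down, it ends 5 mm above here and bars the way; parked it leaves the blocks' slabs free to pass. A steel arm 92 mm above here carries it from a post outside the side fence
- knob_grip (a point): middle of the black bar knob on top of the bolt, 62 mm long (own x) x 22 wide (own y) x 26 mm high, to be gripped across its 22 mm; own z is vertical (the bolt's axis). With the bolt down the knob lies along the slope. Free all round; the collar ends 8 mm below the knob when the bolt is down
- bolt (a joint): how far the bolt is pulled up, m: 0 fully down, at most 0.044. A spring pulls it down, 4 N at the bottom to 10 N at the top. Below 0.036 the collar's slot keeps the knob from turning; parked in the rest notch it reads about 0.031
- knob (a joint): turn of the knob about the upward vertical, rad, counter-clockwise from above: 0 as started (over the slot), at most 1.3; the rest notch is at 1.10 (give or take 0.12). To leave the notch lift 5 mm or more, turn back to 0, and the spring takes the bolt down
- block_a_mid (a point): wooden printing block, 0.2 kg: slab 50 (own x) x 84 (own y) x 24 mm high, centred on it a handle ridge 44 long (own x) x 20 wide (own y) x 34 mm high; 58 mm high in all. The point is its centre, half-way up, 29 mm above its underside; z up through the handle. Stands handle up on the table at the start; may be absent
- block_b_mid (a point): wooden printing block, 0.2 kg: slab 50 (own x) x 84 (own y) x 24 mm high, centred on it a handle ridge 44 long (own x) x 20 wide (own y) x 34 mm high; 58 mm high in all. The point is its centre, half-way up, 29 mm above its underside; z up through the handle. Stands handle up on the table at the start; may be absent
- block_c_mid (a point): wooden printing block, 0.2 kg: slab 50 (own x) x 84 (own y) x 24 mm high, centred on it a handle ridge 44 long (own x) x 20 wide (own y) x 34 mm high; 58 mm high in all. The point is its centre, half-way up, 29 mm above its underside; z up through the handle. Stands handle up on the table at the start; may be absent
- block_d_mid (a point): wooden printing block, 0.2 kg: slab 50 (own x) x 84 (own y) x 24 mm high, centred on it a handle ridge 44 long (own x) x 20 wide (own y) x 34 mm high; 58 mm high in all. The point is its centre, half-way up, 29 mm above its underside; z up through the handle. Stands handle up on the table at the start; may be absent
- tape: a roll of card tape, ring 52 mm across, 18 mm high, lying among the blocks; not part of the job
- brush: a brush lying on the table; not part of the job
- dye_cup: a white cup 72 mm across, 75 mm high; not part of the job
- jar: an amber jar 68 mm across, 100 mm high; not part of the job
- mallet: a hammer lying on the table; not part of the job
- bar_block: a wooden bar 160 x 50 x 30 mm without a handle; not part of the job
Not all that is in view belongs to the job. What is shaped like the part that bears block_c_mid but green is not meant. What is shaped like the part that bears block_b_mid but yellow is not meant.

How it is judged:
By the outcome, as a careful person would: the job done as asked, in the order asked, and still so for the second after the job is handed in, with the robot touching nothing.
Of block_a, block_b, block_c, block_d only 3 to 4 are there at a start; the rules pass over those that are not, and their reading is None.
At some moment in a run one of block_a, block_b, block_c, block_d may be knocked a few centimetres aside while the robot is not near it.
Once in a run the grip may slacken for a moment while it holds something.
It also fails if it takes over 210 s, if anything falls off the work surface, if the arm or the gripper's body presses on something with over 40 N, if the wrist force passes 120 N, or if a joint passes its speed limit or range.

## Working session

There is one attempt and no reset: what is moved stays moved. The work goes in short steps, Python scripts to look and compute and a tool call to move; the robot and the scene stay as the last step left them, time stands still between calls to the robot, and variables do not carry over. Pictures are saved under pics/ and viewed, at most 14 in all, crops included, and the job is handed in when it is done.

Besides the shell and the picture viewer there is one more tool, called after "Request:" by a JSON object that holds its "name" and its "arguments", one argument or row to a line. send_rows: Moves the arm, as the interface text tells. Shifts and turns lie within -1 to 1; 1 stands for 500 mm of shift or 30 degrees of turn. Its arguments: {"type":"object","properties":{"motion":{"type":"array"},"grip_force":{"type":"number"}},"required":["motion"]}

```bash
mkdir -p pics; ls; cat > h.py <<'E'
import numpy as np, cv2, json
from scipy.spatial.transform import Rotation as R
from workcell import env
def grab(name,out=None):
    s=env.state(); f=env.grab_frame(name)
    h=f["frame"].shape[0]; f["f"]=h/2/np.tan(np.radians(f["vertical_fov"])/2)
    if name=="wrist":
        T=np.eye(4);T[:3,:3]=R.from_euler("xyz",s["ee_rot"],degrees=True).as_matrix();T[:3,3]=s["ee_pos"]
        f["Twc"]=T@np.array(f["T_tool_cam"])
    else:
        Rm=cv2.Rodrigues(np.array(f["rvec"],float))[0]
        T=np.eye(4);T[:3,:3]=Rm.T;T[:3,3]=-Rm.T@np.array(f["tvec"],float).ravel();f["Twc"]=T
    if out: cv2.imwrite("pics/"+out+".png",f["frame"][:,:,::-1])
    np.savez("pics/"+(out or name)+".npz",img=f["frame"],f=f["f"],cx=f["cx"],cy=f["cy"],Twc=f["Twc"])
    return f
def load(n): return dict(np.load("pics/"+n+".npz"))
def ray(f,u,v):
    d=f["Twc"][:3,:3]@np.array([(u-f["cx"])/f["f"],(v-f["cy"])/f["f"],1.]); return f["Twc"][:3,3],d/np.linalg.norm(d)
def onz(f,u,v,z):
    o,d=ray(f,u,v); return o+d*(z-o[2])/d[2]
def tri(rs):
    A=np.zeros((3,3));b=np.zeros(3)
    for o,d in rs:
        P=np.eye(3)-np.outer(d,d);A+=P;b+=P@o
    x=np.linalg.solve(A,b); return x,[float(np.linalg.norm((np.eye(3)-np.outer(d,d))@(x-o))) for o,d in rs]
def proj(f,p):
    T=np.linalg.inv(f["Twc"]);c=T[:3,:3]@np.array(p)+T[:3,3];return f["cx"]+f["f"]*c[0]/c[2],f["cy"]+f["f"]*c[1]/c[2]
E
python3 - <<'E'
from h import *
s=env.state();print({k:np.round(v,2).tolist() for k,v in s.items()},env.grasp_offset)
for n in("scene","side","wrist"):
    f=grab(n,n+"0");print(n,f["f"],f["cx"],f["cy"],np.round(f["Twc"],2).tolist())
a=[load(n+"0")["img"] for n in("scene","side")]
E
```

```text
pics
{'time_s': 0.0, 'qpos': [-69.9, 18.35, 89.71, -0.0, 72.04, -1.14], 'qvel': [-0.02, -0.05, 0.04, 0.02, 0.04, -0.02], 'effort': [-0.0, -41.25, -23.2, 0.07, 0.05, -0.0], 'ee_pos': [208.17, -535.45, 213.1], 'ee_rot': [-179.9, -0.0, 21.24], 'force': [0.18, 0.69, 0.07], 'torque': [-0.04, 0.03, -0.01], 'gripper_force': 0.0, 'gripper_width': 90.98} 18.8
scene 466.7254316638259 251.4397830069415 200.30500509754157 [[-0.88, 0.31, -0.36, 979.81], [0.47, 0.61, -0.64, 951.22], [0.02, -0.73, -0.68, 1142.69], [0.0, 0.0, 0.0, 1.0]]
side 431.46687226479673 260.2909090277839 193.38073819931049 [[-0.98, -0.13, 0.16, 229.55], [-0.2, 0.69, -0.7, 1093.17], [-0.02, -0.71, -0.7, 1218.6], [0.0, 0.0, 0.0, 1.0]]
wrist 326.29987116096584 254.16995831514117 191.37130590108387 [[0.36, -0.9, -0.23, 273.44], [-0.93, -0.35, -0.09, -511.68], [-0.0, 0.25, -0.97, 384.09], [0.0, 0.0, 0.0, 1.0]]
```

View pics/scene0.png

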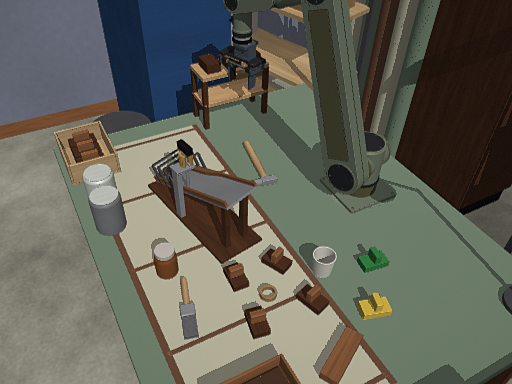

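View pics/side0.png

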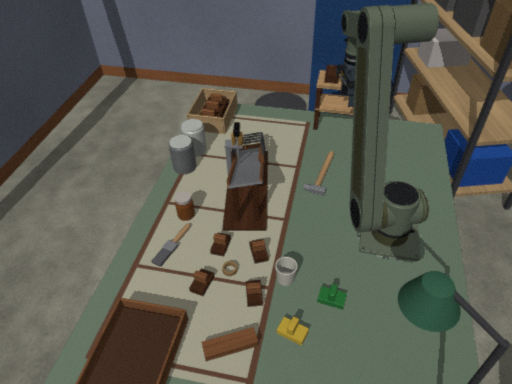

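The two views show four brown blocks around the tape: side view at about (221,243), (259,250), (203,281) and (254,292). The green and yellow decoys are on the right. The rack is at (247,180) with its hoops at the far end and the black knob at (237,130).

```bash
python3 - <<'E'
from h import *
a=load("scene0")["img"];b=load("side0")["img"]
c1=cv2.resize(a[130:270,140:290],None,fx=4,fy=4,interpolation=cv2.INTER_CUBIC)
c2=cv2.resize(b[115:235,200:300],None,fx=4.66,fy=4.66,interpolation=cv2.INTER_CUBIC)
cv2.imwrite("pics/c1.png",c1[:,:,::-1]);cv2.imwrite("pics/c2.png",c2[:,:,::-1])
E
```

```text
(no output)
```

View pics/c1.png

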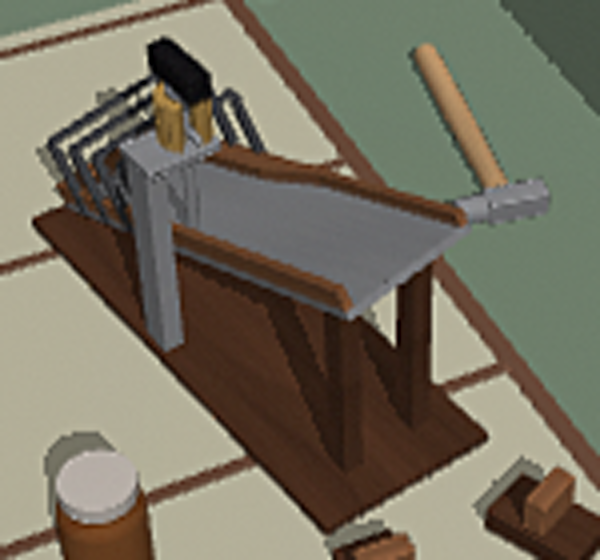

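View pics/c2.png

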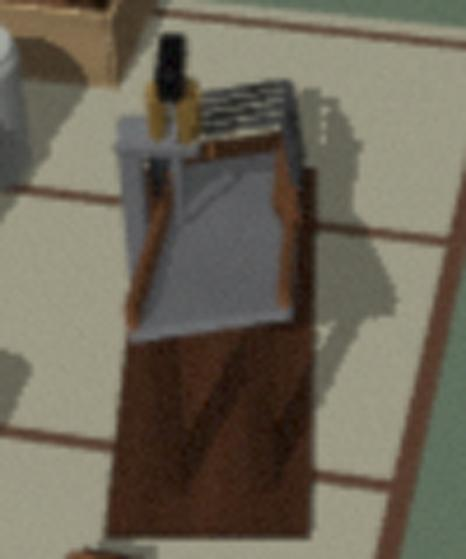

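View pics/wrist0.png

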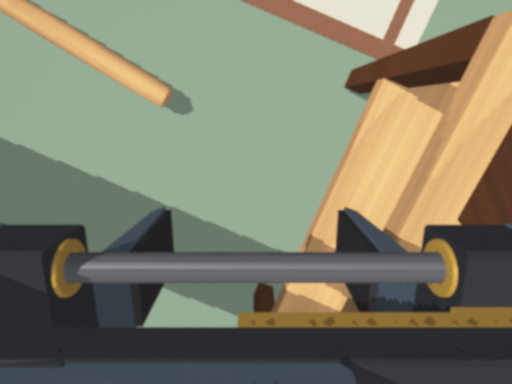

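```bash
python3 - <<'E'
from h import *
a=load("scene0");b=load("side0")
def t(n,p,q):
    x,r=tri([ray(a,*p),ray(b,*q)]);print(n,np.round(x,1),np.round(r,1));return x
S=lambda u,v:(140+u/4-.4,130+v/4-.4)
D=lambda u,v:(200+u/4.66-.4,115+v/4.66-.4)
p=t("upper sidefence",S(350,315),D(133,340))
q=t("upper other",S(467,228),D(292,318))
print(np.linalg.norm(p-q))
t("knob mid",S(180,72),D(172,67))
t("arm corner post",S(125,145),D(118,148))
t("collar",S(183,120),D(172,110))
t("b1",(236,276),(221,243));t("b2",(277,259),(259,250));t("b3",(313,297),(254,292));t("b4",(258,320),(203,281));t("tape",(267.5,292),(230,268))
t("cup",(324,253),(287,263));t("jar",(165,247),(184,200));t("green",(373,260),(332,296))
for n,pp,qq in(("base R",S(488,437),D(310,537)),("base L",S(330,530),D(108,537)),):t(n,pp,qq)
E
```

```text
upper sidefence [569.3  80.1 208.7] [0.3 0.3]
upper other [457.   49.  222.3] [0.7 0.7]
117.25860754399598
knob mid [ 596.7 -160.9  274.7] [1.1 1.1]
arm corner post [ 644.8 -160.9  203.5] [12.3 12.3]
collar [ 598.9 -158.9  231.8] [2.5 2.5]
b1 [586.5 169.4  11.9] [2. 2.]
b2 [445.6 175.   16.8] [0.3 0.3]
b3 [425.8 346.7  19.2] [0.4 0.4]
b4 [601.7 336.   13.3] [0.8 0.8]
tape [528.9 262.3   5.9] [0.3 0.3]
cup [334.9 257.1  75.5] [1.9 1.9]
jar [754.8  45.   89.7] [8.5 8.5]
green [178.8 313.5  16.8] [1.5 1.5]
base R [441.3  69.2   4.5] [0.2 0.2]
base L [599.   99.5   4.9] [0.4 0.4]
```

```bash
cat >> h.py <<'E'
def pose(s=None):
    s=s or env.state();T=np.eye(4);T[:3,:3]=R.from_euler("xyz",s["ee_rot"],degrees=True).as_matrix();T[:3,3]=s["ee_pos"];return T
def mk(p,Rm):
    T=np.eye(4);T[:3,:3]=Rm;T[:3,3]=p;return T
def down(yaw): return R.from_euler("xyz",[180,0,yaw],degrees=True).as_matrix()
def plan(T1,T0=None,n=None,vmax=45,wmax=9,show=True):
    T0=pose() if T0 is None else T0
    D=np.linalg.inv(T0)@T1; rv=R.from_matrix(D[:3,:3]).as_rotvec(); p=D[:3,3]
    if n is None: n=int(max(1,np.ceil(np.linalg.norm(p)/vmax),np.ceil(np.degrees(np.linalg.norm(rv))/wmax)))
    Rs=R.from_rotvec(rv/n).as_matrix();S=sum(np.linalg.matrix_power(Rs,k) for k in range(n))
    t=np.linalg.solve(S,p)
    row=dict(zip(("tx","ty","tz","rx","ry","rz"),[float(x) for x in np.round(np.r_[t/500,np.degrees(rv/n)/30],4)]))
    print("n=%d"%n,json.dumps({k:v for k,v in row.items() if v}),"end",np.round(T1[:3,3],1))
    return T1
E
python3 - <<'E'
from h import *
T=plan(mk([208,-536,400],down(21.2)))
T=plan(mk([590,-235,430],down(100.7)),T)
E
```

```text
n=5 {"tx": -0.0002, "ty": 0.0001, "tz": -0.0747, "rx": -0.0005, "rz": 0.0003} end [ 208. -536.  400.]
n=11 {"tx": 0.0906, "ty": 0.0314, "tz": -0.0055, "rz": -0.2409} end [ 590. -235.  430.]
```

Request:
{"name": "send_rows", "arguments": {
  "motion": [
    {"tz": -0.075, "gripper": -1},
    {"tz": -0.075, "gripper": -1},
    {"tz": -0.075, "gripper": -1},
    {"tz": -0.075, "gripper": -1},
    {"tz": -0.075, "gripper": -1}
  ]
}}

```text
invalid input at $.motion[0]: expected keys tx, ty, tz, rx, ry, rz, gripper
```

Request:
{"name": "send_rows", "arguments": {
  "motion": [
    {"tx": 0.09, "ty": 0.031, "tz": -0.0055, "rz": -0.241, "gripper": -1},
    {"tx": 0.09, "ty": 0.031, "tz": -0.0055, "rz": -0.241, "gripper": -1},
    {"tx": 0.09, "ty": 0.031, "tz": -0.0055, "rz": -0.241, "gripper": -1},
    {"tx": 0.09, "ty": 0.031, "tz": -0.0055, "rz": -0.241, "gripper": -1},
    {"tx": 0.09, "ty": 0.031, "tz": -0.0055, "rz": -0.241, "gripper": -1},
    {"tx": 0.09, "ty": 0.031, "tz": -0.0055, "rz": -0.241, "gripper": -1},
    {"tx": 0.09, "ty": 0.031, "tz": -0.0055, "rz": -0.241, "gripper": -1},
    {"tx": 0.09, "ty": 0.031, "tz": -0.0055, "rz": -0.241, "gripper": -1},
    {"tx": 0.09, "ty": 0.031, "tz": -0.0055, "rz": -0.241, "gripper": -1},
    {"tx": 0.09, "ty": 0.031, "tz": -0.0055, "rz": -0.241, "gripper": -1},
    {"tx": 0.09, "ty": 0.031, "tz": -0.0055, "rz": -0.241, "gripper": -1},
    {"gripper": -1}
  ]
}}

```text
invalid input at $.motion[0]: expected keys tx, ty, tz, rx, ry, rz, gripper
```

```bash
python3 - <<'E'
from h import *
f=grab("wrist","w1");s=env.state();print(np.round(s["ee_pos"],1),np.round(s["ee_rot"],1),np.round(s["qpos"],0),proj(f,[597,-161,275]),proj(f,[569,80,209]),proj(f,[457,49,222]))
cv2.imwrite("pics/w1b.png",cv2.resize(f["frame"][:,:,::-1],(768,576)))
E
```

```text
[ 208.2 -535.6  213.5] [-179.9   -0.    21.2] [-70.  18.  90.  -0.  72.  -1.] (np.float64(56475.75886447127), np.float64(118837.04121044591)) (np.float64(-2787.938456220445), np.float64(-3356.2583843211323)) (np.float64(-2070.6325517251485), np.float64(-1862.9785634849823))
```

View pics/w1b.png

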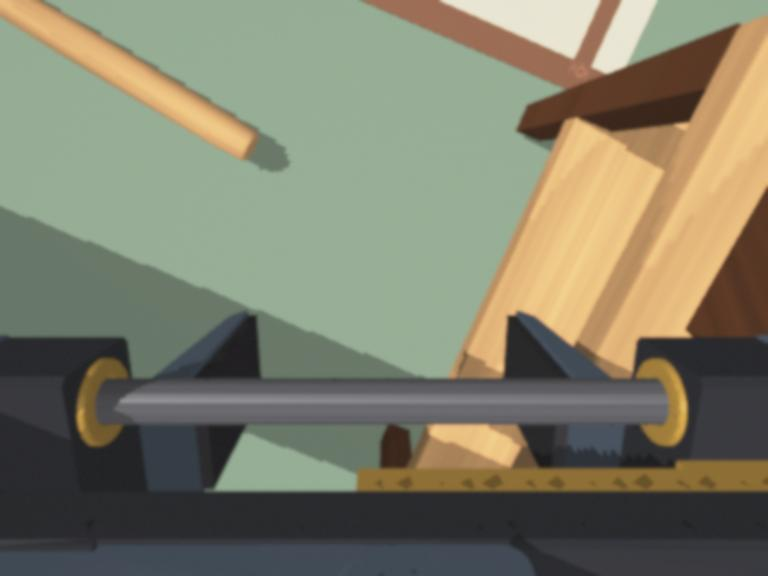

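The move was refused because every row needs all the keys, so this is still the start view. I'll resend.

Request:
{"name": "send_rows", "arguments": {
  "motion": [
    {"tx": 0, "ty": 0, "tz": -0.075, "rx": 0, "ry": 0, "rz": 0, "gripper": -1},
    {"tx": 0, "ty": 0, "tz": -0.075, "rx": 0, "ry": 0, "rz": 0, "gripper": -1},
    {"tx": 0, "ty": 0, "tz": -0.075, "rx": 0, "ry": 0, "rz": 0, "gripper": -1},
    {"tx": 0, "ty": 0, "tz": -0.075, "rx": 0, "ry": 0, "rz": 0, "gripper": -1},
    {"tx": 0, "ty": 0, "tz": -0.075, "rx": 0, "ry": 0, "rz": 0, "gripper": -1}
  ]
}}

```text
time_s: 0.82
ee_pos: [208.2, -535.7, 402.5]
ee_rot: [-180.0, -0.0, 21.2]
force: [-0.1, -0.4, -0.1]
gripper_width: 91.0
gripper_force: 0.0
```

Request:
{"name": "send_rows", "arguments": {
  "motion": [
    {"tx": 0.09, "ty": 0.031, "tz": -0.0055, "rx": 0, "ry": 0, "rz": -0.241, "gripper": -1},
    {"tx": 0.09, "ty": 0.031, "tz": -0.0055, "rx": 0, "ry": 0, "rz": -0.241, "gripper": -1},
    {"tx": 0.09, "ty": 0.031, "tz": -0.0055, "rx": 0, "ry": 0, "rz": -0.241, "gripper": -1},
    {"tx": 0.09, "ty": 0.031, "tz": -0.0055, "rx": 0, "ry": 0, "rz": -0.241, "gripper": -1},
    {"tx": 0.09, "ty": 0.031, "tz": -0.0055, "rx": 0, "ry": 0, "rz": -0.241, "gripper": -1},
    {"tx": 0.09, "ty": 0.031, "tz": -0.0055, "rx": 0, "ry": 0, "rz": -0.241, "gripper": -1},
    {"tx": 0.09, "ty": 0.031, "tz": -0.0055, "rx": 0, "ry": 0, "rz": -0.241, "gripper": -1},
    {"tx": 0.09, "ty": 0.031, "tz": -0.0055, "rx": 0, "ry": 0, "rz": -0.241, "gripper": -1},
    {"tx": 0.09, "ty": 0.031, "tz": -0.0055, "rx": 0, "ry": 0, "rz": -0.241, "gripper": -1},
    {"tx": 0.09, "ty": 0.031, "tz": -0.0055, "rx": 0, "ry": 0, "rz": -0.241, "gripper": -1},
    {"tx": 0.09, "ty": 0.031, "tz": -0.0055, "rx": 0, "ry": 0, "rz": -0.241, "gripper": -1},
    {"tx": 0, "ty": 0, "tz": 0, "rx": 0, "ry": 0, "rz": 0, "gripper": -1}
  ]
}}

```text
time_s: 2.33
ee_pos: [587.7, -233.1, 432.0]
ee_rot: [180.0, -0.0, 101.0]
force: [-0.4, -1.3, -0.2]
gripper_width: 90.6
gripper_force: 0.0
```

```bash
python3 - <<'E'
from h import *
f=grab("wrist","w1");s=env.state();print(np.round(s["ee_pos"],1),np.round(s["ee_rot"],1),np.round(s["qpos"],0),proj(f,[597,-161,275]),proj(f,[569,80,209]),proj(f,[457,49,222]))
cv2.imwrite("pics/w1b.png",cv2.resize(f["frame"][:,:,::-1],(768,576)))
E
```

```text
[ 587.2 -234.9  431.8] [-180.     0.   100.9] [-23.  22.  54.  -0. 104. -34.] (np.float64(278.23110306044083), np.float64(107.06859021855699)) (np.float64(296.8411242854787), np.float64(-147.07954974077376)) (np.float64(176.4769561152716), np.float64(-145.89906175744022))
```

View pics/w1b.png

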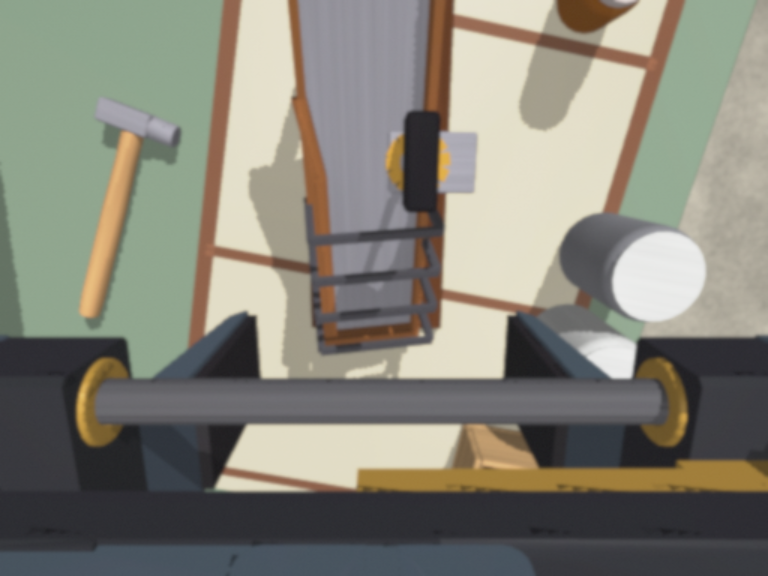

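The view shows the knob's centre at (422,160) in the doubled picture, along the slope, within 3 px of the prediction. I'll take a second, nearer view for triangulation.

Request:
{"name": "send_rows", "arguments": {
  "motion": [
    {"tx": 0, "ty": 0.005, "tz": 0.05, "rx": 0, "ry": 0, "rz": 0, "gripper": -1},
    {"tx": 0.02, "ty": 0.005, "tz": 0.05, "rx": 0, "ry": 0, "rz": 0, "gripper": -1},
    {"tx": 0.02, "ty": 0, "tz": 0.05, "rx": 0, "ry": 0, "rz": 0, "gripper": -1},
    {"tx": 0, "ty": 0, "tz": 0.03, "rx": 0, "ry": 0, "rz": 0, "gripper": -1},
    {"tx": 0, "ty": 0, "tz": 0, "rx": 0, "ry": 0, "rz": 0, "gripper": -1}
  ]
}}

```text
time_s: 3.0
ee_pos: [587.4, -216.5, 340.6]
ee_rot: [-179.9, -0.0, 100.7]
force: [-0.1, -0.1, 0.5]
gripper_width: 91.3
gripper_force: 0.0
```

```bash
python3 - <<'E'
from h import *
f=grab("wrist","w2");s=env.state();print(np.round(s["ee_pos"],1),np.round(s["ee_rot"],1))
def dark(f,c,r,vmax=45):
    u,v=map(int,c);im=f["img"] if "img" in f else f["frame"]
    x0,x1,y0,y1=max(0,u-r),u+r,max(0,v-r),v+r
    m=(im.max(2)<vmax).astype(np.uint8)
    n,l,st,ce=cv2.connectedComponentsWithStats(m[y0:y1,x0:x1])
    k=l[v-y0,u-x0]
    if k==0: print("none",im[v,u]);k=1+np.argmax(st[1:,4])
    cn=max(cv2.findContours((l==k).astype(np.uint8),0,2)[0],key=cv2.contourArea)
    (cx,cy),wh,an=cv2.minAreaRect(cn);print(st[k],np.round((cx+x0,cy+y0),1),np.round(wh,1),an)
    M=cv2.boxPoints(((cx+x0,cy+y0),wh,an));return (cx+x0,cy+y0),M
g=load("w1")
c1,_=dark(g,(281,107),50);c2,M=dark(f,proj(f,[597,-161,275]),70)
a=load("scene0");b=load("side0")
ca,_=dark(a,(185,148),15);cb,_=dark(b,(237,130),15)
print(tri([ray(g,*c1),ray(f,*c2)]));print(tri([ray(g,*c1),ray(f,*c2),ray(a,*ca),ray(b,*cb)]))
print(np.round([onz(f,*p,288) for p in M],1), onz(f,*c2,288))
E
```

```text
[ 587.9 -216.6  341.8] [-180.     0.   100.7]
[  39   18   22   67 1070] [280.  107.8] [20.5 65.9] 2.1610796451568604
none [43 40 45]
[  59   27   32   91 1474] [285.8 132. ] [30.6 90.5] 1.4878674745559692
[  7   7  16  17 155] [184.1 147.5] [19.2  9. ] 41.18592834472656
[12  8  6 14 67] [236.5 129.5] [13.  5.] 90.0
(array([ 598.52755524, -161.362498  ,  280.767091  ]), [0.1689496057120361, 0.16894960571194814])
(array([ 598.28467109, -161.58064528,  273.56493247]), [0.6842799715890755, 1.1613582996856422, 0.49171624903892147, 1.4587254729978776])
[[ 593.1 -193.3  288. ]
 [ 582.7 -133.8  288. ]
 [ 602.4 -130.6  288. ]
 [ 614.2 -189.9  288. ]] [ 597.91535017 -160.9024317   288.        ]
```

View pics/w2.png

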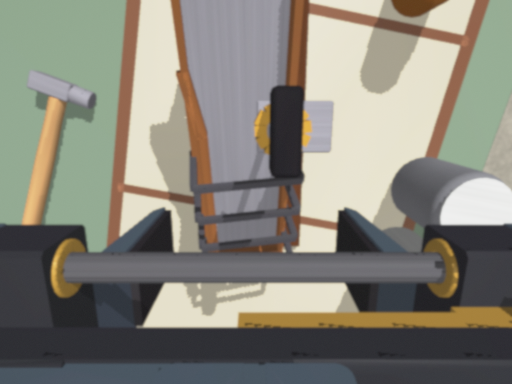

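The picture shows the knob at (287,131) px, upright in the image; its measured centre is about (598,-161,273). I'll descend and grip.

Request:
{"name": "send_rows", "arguments": {
  "motion": [
    {"tx": 0.053, "ty": 0.02, "tz": 0, "rx": 0, "ry": 0, "rz": 0, "gripper": -1},
    {"tx": 0.053, "ty": 0.02, "tz": 0, "rx": 0, "ry": 0, "rz": 0, "gripper": -1},
    {"tx": 0, "ty": 0, "tz": 0.04, "rx": 0, "ry": 0, "rz": 0, "gripper": -0.6},
    {"tx": 0, "ty": 0, "tz": 0.04, "rx": 0, "ry": 0, "rz": 0, "gripper": -0.3},
    {"tx": 0, "ty": 0, "tz": 0.04, "rx": 0, "ry": 0, "rz": 0, "gripper": -0.1},
    {"tx": 0, "ty": 0, "tz": 0.03, "rx": 0, "ry": 0, "rz": 0, "gripper": -0.1},
    {"tx": 0, "ty": 0, "tz": 0.02, "rx": 0, "ry": 0, "rz": 0, "gripper": -0.1},
    {"tx": 0, "ty": 0, "tz": 0, "rx": 0, "ry": 0, "rz": 0, "gripper": -0.1}
  ]
}}

```text
time_s: 4.05
ee_pos: [597.7, -159.9, 256.4]
ee_rot: [-180.0, -0.0, 100.8]
force: [0.5, -0.4, 0.5]
gripper_width: 50.5
gripper_force: 0.0
```

Request:
{"name": "send_rows", "arguments": {
  "grip_force": 40,
  "motion": [
    {"tx": 0, "ty": 0, "tz": 0, "rx": 0, "ry": 0, "rz": 0, "gripper": 0.3},
    {"tx": 0, "ty": 0, "tz": 0, "rx": 0, "ry": 0, "rz": 0, "gripper": 0.6},
    {"tx": 0, "ty": 0, "tz": 0, "rx": 0, "ry": 0, "rz": 0, "gripper": 1},
    {"tx": 0, "ty": 0, "tz": 0, "rx": 0, "ry": 0, "rz": 0, "gripper": 1},
    {"tx": 0, "ty": 0, "tz": 0, "rx": 0, "ry": 0, "rz": 0, "gripper": 1}
  ]
}}

```text
time_s: 4.68
ee_pos: [598.7, -159.6, 257.2]
ee_rot: [179.9, 0.0, 100.8]
force: [3.9, 1.4, 1.0]
gripper_width: 22.0
gripper_force: 40.0
```

Request:
{"name": "send_rows", "arguments": {
  "motion": [
    {"tx": 0, "ty": 0, "tz": -0.02, "rx": 0, "ry": 0, "rz": 0, "gripper": 1},
    {"tx": 0, "ty": 0, "tz": -0.02, "rx": 0, "ry": 0, "rz": 0, "gripper": 1},
    {"tx": 0, "ty": 0, "tz": -0.02, "rx": 0, "ry": 0, "rz": 0, "gripper": 1},
    {"tx": 0, "ty": 0, "tz": -0.021, "rx": 0, "ry": 0, "rz": 0, "gripper": 1},
    {"tx": 0, "ty": 0, "tz": 0, "rx": 0, "ry": 0, "rz": 0, "gripper": 1}
  ]
}}

```text
time_s: 5.3
ee_pos: [598.6, -159.6, 295.4]
ee_rot: [180.0, -0.0, 100.8]
force: [6.8, 0.8, -9.2]
gripper_width: 21.9
gripper_force: 40.0
```

Request:
{"name": "send_rows", "arguments": {
  "motion": [
    {"tx": 0, "ty": 0, "tz": -0.004, "rx": 0, "ry": 0, "rz": 0, "gripper": 1},
    {"tx": 0, "ty": 0, "tz": 0, "rx": 0, "ry": 0, "rz": -0.2, "gripper": 1},
    {"tx": 0, "ty": 0, "tz": 0, "rx": 0, "ry": 0, "rz": -0.2, "gripper": 1},
    {"tx": 0, "ty": 0, "tz": 0, "rx": 0, "ry": 0, "rz": 0, "gripper": 1}
  ]
}}

```text
time_s: 5.8
ee_pos: [598.5, -159.6, 296.7]
ee_rot: [-180.0, -0.1, 112.8]
force: [5.5, -0.3, -9.5]
gripper_width: 21.9
gripper_force: 40.0
```

Request:
{"name": "send_rows", "arguments": {
  "motion": [
    {"tx": 0, "ty": 0, "tz": 0, "rx": 0, "ry": 0, "rz": -0.25, "gripper": 1},
    {"tx": 0, "ty": 0, "tz": 0, "rx": 0, "ry": 0, "rz": -0.25, "gripper": 1},
    {"tx": 0, "ty": 0, "tz": 0, "rx": 0, "ry": 0, "rz": -0.25, "gripper": 1},
    {"tx": 0, "ty": 0, "tz": 0, "rx": 0, "ry": 0, "rz": -0.25, "gripper": 1},
    {"tx": 0, "ty": 0, "tz": 0, "rx": 0, "ry": 0, "rz": -0.25, "gripper": 1},
    {"tx": 0, "ty": 0, "tz": 0, "rx": 0, "ry": 0, "rz": -0.25, "gripper": 1},
    {"tx": 0, "ty": 0, "tz": 0, "rx": 0, "ry": 0, "rz": -0.2, "gripper": 1},
    {"tx": 0, "ty": 0, "tz": 0, "rx": 0, "ry": 0, "rz": 0, "gripper": 1}
  ]
}}

```text
time_s: 6.8
ee_pos: [598.3, -159.9, 296.6]
ee_rot: [-180.0, -0.1, 163.8]
force: [6.1, -0.1, -10.5]
gripper_width: 22.1
gripper_force: 40.0
```

```bash
python3 - <<'E'
from h import *
s=env.state();print(s["torque"],s["force"],s["qpos"])
E
```

```text
[-0.12519556 -1.36627988  0.03646046] [  6.09003771  -0.14370499 -10.54348464] [-1.60205398e+01  2.04304223e+01  7.47283907e+01 -6.89286510e-03
  8.49229956e+01 -8.98378598e+01]
```

Request:
{"name": "send_rows", "arguments": {
  "motion": [
    {"tx": 0, "ty": 0, "tz": 0.006, "rx": 0, "ry": 0, "rz": 0, "gripper": 1},
    {"tx": 0, "ty": 0, "tz": 0.006, "rx": 0, "ry": 0, "rz": 0, "gripper": 1},
    {"tx": 0, "ty": 0, "tz": 0.006, "rx": 0, "ry": 0, "rz": 0, "gripper": 1},
    {"tx": 0, "ty": 0, "tz": 0, "rx": 0, "ry": 0, "rz": 0, "gripper": 1}
  ]
}}

```text
time_s: 7.3
ee_pos: [598.3, -159.9, 288.7]
ee_rot: [-180.0, -0.0, 163.8]
force: [5.3, -0.6, -7.9]
gripper_width: 21.6
gripper_force: 40.0
```

Request:
{"name": "send_rows", "arguments": {
  "motion": [
    {"tx": 0, "ty": 0, "tz": 0.002, "rx": 0, "ry": 0, "rz": 0, "gripper": 1},
    {"tx": 0, "ty": 0, "tz": 0.002, "rx": 0, "ry": 0, "rz": 0, "gripper": 1},
    {"tx": 0, "ty": 0, "tz": 0, "rx": 0, "ry": 0, "rz": 0, "gripper": 1}
  ]
}}

```text
time_s: 7.68
ee_pos: [598.3, -159.9, 288.5]
ee_rot: [-180.0, 0.1, 163.8]
force: [5.3, -0.8, -2.5]
gripper_width: 21.7
gripper_force: 40.0
```

Request:
{"name": "send_rows", "arguments": {
  "grip_force": 25,
  "motion": [
    {"tx": 0, "ty": 0, "tz": 0, "rx": 0, "ry": 0, "rz": 0, "gripper": 0.3},
    {"tx": 0, "ty": 0, "tz": 0, "rx": 0, "ry": 0, "rz": 0, "gripper": -0.2},
    {"tx": 0, "ty": 0, "tz": 0, "rx": 0, "ry": 0, "rz": 0, "gripper": -0.3},
    {"tx": 0, "ty": 0, "tz": -0.03, "rx": 0, "ry": 0, "rz": 0, "gripper": -0.3},
    {"tx": 0, "ty": 0, "tz": -0.06, "rx": 0, "ry": 0, "rz": 0, "gripper": -0.3},
    {"tx": 0, "ty": 0, "tz": -0.09, "rx": 0, "ry": 0, "rz": 0, "gripper": -0.3},
    {"tx": 0, "ty": 0, "tz": -0.08, "rx": 0, "ry": 0, "rz": 0, "gripper": -0.3},
    {"tx": 0, "ty": 0, "tz": 0, "rx": 0, "ry": 0, "rz": 0, "gripper": -0.3}
  ]
}}

```text
time_s: 8.68
ee_pos: [598.5, -159.9, 423.2]
ee_rot: [-180.0, 0.5, 163.8]
force: [0.6, 0.3, -0.3]
gripper_width: 59.3
gripper_force: 0.0
```

```bash
python3 - <<'E'
from h import *
f=grab("wrist","w3");print(np.round(pose()[:3,3],1))
T=plan(mk([515,150,430],down(100)))
E
```

```text
[ 598.  -159.8  420.6]
n=8 {"tx": 0.0724, "ty": 0.0433, "tz": -0.0025, "rx": 0.0006, "ry": 0.0009, "rz": 0.2657} end [515. 150. 430.]
```

Request:
{"name": "send_rows", "arguments": {
  "motion": [
    {"tx": 0.0724, "ty": 0.0433, "tz": -0.0025, "rx": 0, "ry": 0, "rz": 0.266, "gripper": -0.3},
    {"tx": 0.0724, "ty": 0.0433, "tz": -0.0025, "rx": 0, "ry": 0, "rz": 0.266, "gripper": -0.3},
    {"tx": 0.0724, "ty": 0.0433, "tz": -0.0025, "rx": 0, "ry": 0, "rz": 0.266, "gripper": -0.3},
    {"tx": 0.0724, "ty": 0.0433, "tz": -0.0025, "rx": 0, "ry": 0, "rz": 0.266, "gripper": -0.3},
    {"tx": 0.0724, "ty": 0.0433, "tz": -0.0025, "rx": 0, "ry": 0, "rz": 0.266, "gripper": -0.3},
    {"tx": 0.0724, "ty": 0.0433, "tz": -0.0025, "rx": 0, "ry": 0, "rz": 0.266, "gripper": -0.3},
    {"tx": 0.0724, "ty": 0.0433, "tz": -0.0025, "rx": 0, "ry": 0, "rz": 0.266, "gripper": -0.3},
    {"tx": 0.0724, "ty": 0.0433, "tz": -0.0025, "rx": 0, "ry": 0, "rz": 0.266, "gripper": -0.3},
    {"tx": 0, "ty": 0, "tz": 0, "rx": 0, "ry": 0, "rz": 0, "gripper": -0.3}
  ]
}}

```text
time_s: 9.85
ee_pos: [514.7, 152.0, 426.3]
ee_rot: [-179.8, 0.0, 100.2]
force: [-0.5, -0.6, 0.1]
gripper_width: 59.8
gripper_force: 0.0
```

```bash
python3 - <<'E'
from h import *
f=grab("wrist","w4");print(np.round(pose()[:3,3],1))
g=grab("side","s1")
# knob turned check crop composite
a=load("w3")["img"];c=g["frame"][110:190,200:290]
o=np.zeros((576,768+0,3),np.uint8);o=cv2.resize(f["frame"],(768,576))
o[426:576,568:768]=cv2.resize(a,(200,150))
o[426:576,400:568]=cv2.resize(c,(168,150))
cv2.imwrite("pics/w4b.png",o[:,:,::-1])
E
```

```text
[514.6 150.6 426.7]
```

View pics/w4b.png

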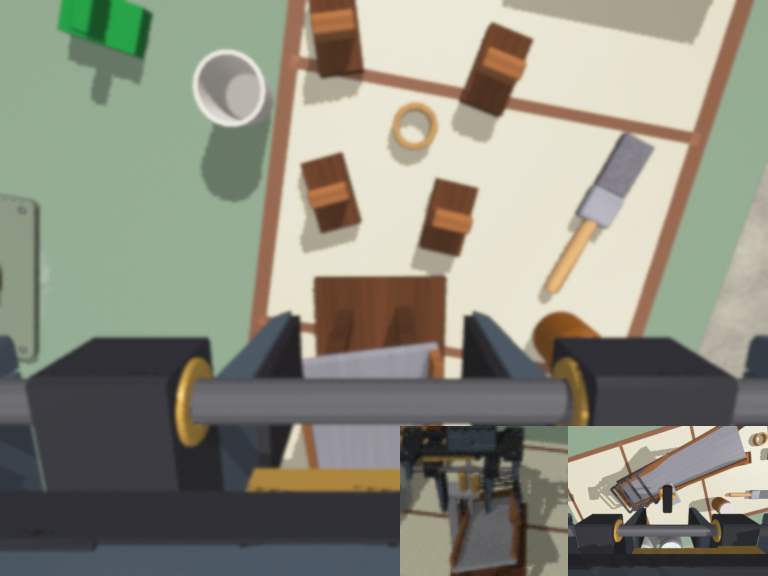

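Four blocks are visible at (337,35), (497,70), (330,192) and (449,216) in the doubled picture, and the knob is turned in the inset. Next I'll segment the handle tops and slabs.

```bash
cat >> h.py <<'E'
def blocks(f,zt=58,guess=None,verbose=False):
    """handle tops by colour -> centre/yaw on plane zt; slab top yaw"""
    im=f["img"] if "img" in f else f["frame"]
    hsv=cv2.cvtColor(im,cv2.COLOR_RGB2HSV).astype(int);H,S,V=hsv[...,0],hsv[...,1],hsv[...,2]
    br=((H<16)&(S>105)).astype(np.uint8)
    n,l,st,ce=cv2.connectedComponentsWithStats(br);out=[]
    for k in range(1,n):
        if st[k,4]<300: continue
        m=(l==k)
        hm=(m&(V>145)).astype(np.uint8)
        hm=cv2.morphologyEx(hm,cv2.MORPH_OPEN,np.ones((3,3)))
        cs=cv2.findContours(hm,0,2)[0]
        if not cs: continue
        c=max(cs,key=cv2.contourArea)
        if cv2.contourArea(c)<40: continue
        def rect(c,z):
            P=np.array([onz(f,*p,z)[:2] for p in c.reshape(-1,2)],np.float32);r=cv2.minAreaRect(P);B=cv2.boxPoints(r)
            e=[B[1]-B[0],B[2]-B[1]];e=max(e,key=np.linalg.norm)
            return np.array(r[0]),sorted(r[1]),np.degrees(np.arctan2(e[1],e[0]))%180
        h=rect(c,zt)
        s=rect(max(cv2.findContours(m.astype(np.uint8),0,2)[0],key=cv2.contourArea),24)
        (u,v),_,_=cv2.minAreaRect(c)
        out.append((u,v,h,s))
        if verbose: print("px %.0f %.0f"%(u,v),"top",np.round(h[0],1),np.round(h[1],0),"az %.1f"%h[2],"| slab",np.round(s[0],1),np.round(s[1],0),"az %.1f"%s[2])
    return out
E
python3 - <<'E'
from h import *
f=load("w4");im=f["img"];hsv=cv2.cvtColor(im,cv2.COLOR_RGB2HSV)
for p in[(219,128),(219,133),(219,117),(302,145),(300,152),(300,130),(336,42),(222,15),(222,24),(330,125),(280,83),(260,200)]:print(p,hsv[p[1],p[0]],im[p[1],p[0]])
blocks(f,verbose=True)
E
```

```text
(219, 128) [ 13 158 177] [177 114  67]
(219, 133) [ 12 158 178] [178 113  68]
(219, 117) [ 11 151 110] [110  68  45]
(302, 145) [ 12 158 187] [187 119  71]
(300, 152) [ 13 157 162] [162 104  62]
(300, 130) [ 11 154 106] [106  66  42]
(336, 42) [ 13 158 169] [169 108  64]
(222, 15) [ 13 158 171] [171 110  65]
(222, 24) [ 12 144  99] [99 66 43]
(330, 125) [ 24  23 233] [233 229 212]
(280, 83) [ 23  35 173] [173 167 149]
(260, 200) [ 11 152 109] [109  67  44]
px 401 91 top [726.8 257.1] [212. 355.] az 89.9 | slab [615.6 216.4] [373. 549.] az 10.1
px 218 129 top [449.6 174.5] [19. 42.] az 24.3 | slab [448.3 172.6] [50. 79.] az 115.1
px 301 147 top [588.7 170.9] [20. 40.] az 176.3 | slab [590.  169.6] [52. 79.] az 86.5
px 291 242 top [607.    2.6] [10. 33.] az 113.7 | slab [535.7  21.5] [129. 200.] az 10.2
px 388 220 top [765.5  73.8] [13. 27.] az 10.2 | slab [754.6  51.4] [61. 76.] az 48.2
```

Request:
{"name": "send_rows", "arguments": {
  "motion": [
    {"tx": -0.08, "ty": -0.01, "tz": 0, "rx": 0, "ry": 0, "rz": 0, "gripper": -0.3},
    {"tx": -0.08, "ty": -0.01, "tz": 0, "rx": 0, "ry": 0, "rz": 0, "gripper": -0.3},
    {"tx": -0.08, "ty": -0.01, "tz": 0, "rx": 0, "ry": 0, "rz": 0, "gripper": -0.3},
    {"tx": -0.08, "ty": 0, "tz": 0, "rx": 0, "ry": 0, "rz": 0, "gripper": -0.3},
    {"tx": -0.08, "ty": 0, "tz": 0, "rx": 0, "ry": 0, "rz": 0, "gripper": -0.3},
    {"tx": 0, "ty": 0, "tz": 0, "rx": 0, "ry": 0, "rz": 0, "gripper": -0.3}
  ]
}}

```text
time_s: 10.7
ee_pos: [534.0, -53.1, 427.6]
ee_rot: [-179.9, 0.0, 99.6]
force: [0.1, 0.5, 0.5]
gripper_width: 59.2
gripper_force: 0.0
```

```bash
python3 - <<'E'
from h import *
f=grab("wrist","w5");print(np.round(pose()[:3,3],1))
E
```

```text
[534.  -51.5 427.9]
```

Request:
{"name": "send_rows", "arguments": {
  "motion": [
    {"tx": 0, "ty": 0.08, "tz": 0.02, "rx": 0, "ry": 0, "rz": 0, "gripper": -0.3},
    {"tx": 0, "ty": 0.08, "tz": 0.04, "rx": 0, "ry": 0, "rz": 0, "gripper": -0.3},
    {"tx": 0, "ty": 0, "tz": 0, "rx": 0, "ry": 0, "rz": 0, "gripper": -0.3}
  ]
}}

```text
time_s: 11.12
ee_pos: [614.2, -34.7, 394.6]
ee_rot: [-179.7, -0.1, 100.0]
force: [-1.0, -0.7, -0.5]
gripper_width: 59.5
gripper_force: 0.0
```

```bash
python3 - <<'E'
from h import *
f=grab("wrist","w6");print(np.round(pose()[:3,3],1))
g=load("w5")
o=np.hstack([cv2.resize(x[0:220],None,fx=1.55,fy=2.2,interpolation=cv2.INTER_CUBIC)[:,:] for x in (g["img"][:,130:388],f["frame"][:,90:348])])
cv2.imwrite("pics/w56.png",o[:,:,::-1]);print(o.shape)
E
```

```text
[613.3 -35.  396.5]
(484, 800, 3)
```

View pics/w56.png

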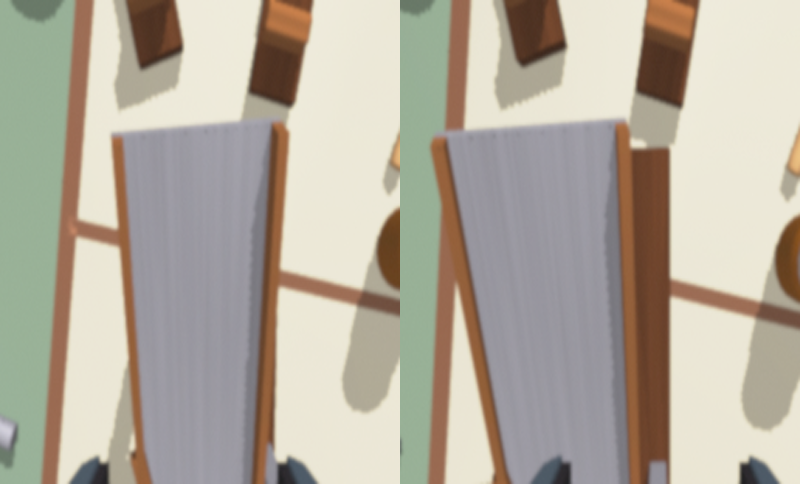

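```bash
python3 - <<'E'
from h import *
a=load("w5");b=load("w6")
def t(n,p,q):
    x,r=tri([ray(a,p[0]/1.55+130-.3,p[1]/2.2-.3),ray(b,(q[0]-400)/1.55+90-.3,q[1]/2.2-.3)]);print(n,np.round(x,1),np.round(r,1));return x
i=t("inner y0",(272,122),(616,120))
j=t("inner y104",(123,133),(447,131))
t("fence top front inner",(276,123),(618,121));t("low edge top inner",(122,136),(443,138))
print(np.linalg.norm(i-j))
k=np.array([598.4,-160.7])
# plate frame: yaw psi, R=Rz(90+psi)Ry(-24)Rx(9) ; anchor knob xy = plate(212,12,0.. vertical)
for psi in(9,10,11,12):
    Rm=R.from_euler("xyz",[9,-24,90+psi],degrees=True).as_matrix()
    o=k-(Rm@[212,12,0])[:2]
    print(psi,[np.round(np.r_[o,0]+Rm@v,1) for v in([475,0,0],[475,104,0],[405,47,0])])
E
```

```text
inner y0 [567.3  78.3 217.5] [0.6 0.6]
inner y104 [467.2  53.9 233.7] [0.4 0.4]
fence top front inner [569.3  77.2 224.3] [0.6 0.6]
low edge top inner [468.   50.9 241.4] [0.3 0.3]
104.25156987581425
9 [array([572.4,  79.2, 193.2]), array([472. ,  56.6, 208.1]), array([537. ,   5.8, 171.4])]
10 [array([568.2,  78.7, 193.2]), array([468.2,  54.4, 208.1]), array([534.1,   4.7, 171.4])]
11 [array([564. ,  78.2, 193.2]), array([464.5,  52.1, 208.1]), array([531.2,   3.6, 171.4])]
12 [array([559.9,  77.5, 193.2]), array([460.8,  49.7, 208.1]), array([528.4,   2.4, 171.4])]
```

The plate's end corners come out 104.3 mm apart with a yaw of about 10.2°, which agrees with the knob position. Now to look at the two far blocks.

```bash
python3 - <<'E'
from h import *
plan(mk([515,255,430],down(100)),vmax=50)
E
```

```text
n=7 {"tx": 0.0865, "ty": -0.0133, "tz": -0.0095, "rx": -0.0011, "ry": -0.0003, "rz": 0.0001} end [515. 255. 430.]
```

Request:
{"name": "send_rows", "arguments": {
  "motion": [
    {"tx": 0.0865, "ty": -0.0133, "tz": -0.0095, "rx": 0, "ry": 0, "rz": 0, "gripper": -0.3},
    {"tx": 0.0865, "ty": -0.0133, "tz": -0.0095, "rx": 0, "ry": 0, "rz": 0, "gripper": -0.3},
    {"tx": 0.0865, "ty": -0.0133, "tz": -0.0095, "rx": 0, "ry": 0, "rz": 0, "gripper": -0.3},
    {"tx": 0.0865, "ty": -0.0133, "tz": -0.0095, "rx": 0, "ry": 0, "rz": 0, "gripper": -0.3},
    {"tx": 0.0865, "ty": -0.0133, "tz": -0.0095, "rx": 0, "ry": 0, "rz": 0, "gripper": -0.3},
    {"tx": 0.0865, "ty": -0.0133, "tz": -0.0095, "rx": 0, "ry": 0, "rz": 0, "gripper": -0.3},
    {"tx": 0.0865, "ty": -0.0133, "tz": -0.0095, "rx": 0, "ry": 0, "rz": 0, "gripper": -0.3},
    {"tx": 0, "ty": 0, "tz": 0, "rx": 0, "ry": 0, "rz": 0, "gripper": -0.3}
  ]
}}

```text
time_s: 12.18
ee_pos: [513.2, 256.2, 433.4]
ee_rot: [179.9, -0.1, 100.2]
force: [-0.2, -1.2, -0.6]
gripper_width: 59.0
gripper_force: 0.0
```

```bash
sed -i 's/br=((H<16)&(S>105)).astype(np.uint8)/br=((H<16)\&(S>138)).astype(np.uint8);br=cv2.morphologyEx(br,cv2.MORPH_OPEN,np.ones((3,3)))/' h.py; python3 - <<'E'
from h import *
f=grab("wrist","w7");print(np.round(pose()[:3,3],1))
B=blocks(f,verbose=True)
g=load("w4")
A=blocks(g)
for b in B:
    for a in A:
        if np.linalg.norm(a[2][0]-b[2][0])<15: print("tri",tri([ray(f,b[0],b[1]),ray(g,a[0],a[1])]))
E
```

```text
[513.9 254.8 433. ]
px 411 35 top [721.2 473.4] [  6. 203.] az 0.0 | slab [733.9 493.6] [ 80. 251.] az 10.2
px 212 86 top [429.5 344.5] [19. 41.] az 16.2 | slab [428.2 342.4] [47. 80.] az 107.2
px 319 111 top [605.9 337.2] [19. 40.] az 170.1 | slab [608.  335.8] [51. 78.] az 78.9
px 210 189 top [449.9 175.8] [20. 41.] az 24.4 | slab [447.4 174.2] [51. 78.] az 114.2
px 288 204 top [588.1 173. ] [23. 39.] az 176.6 | slab [590.1 172.3] [49. 79.] az 88.2
tri (array([429.1134751 , 344.66513316,  55.39104593]), [0.0796979772110297, 0.07969797721116165])
tri (array([606.4081085 , 337.26812811,  55.51170035]), [0.022849586332178935, 0.022849586331951485])
tri (array([449.51167142, 174.24095819,  51.95108401]), [0.0933140408134635, 0.09331404081334095])
tri (array([589.95517551, 169.96338982,  46.70449344]), [0.0816575577103985, 0.08165755771057882])
```

```bash
python3 - <<'E'
from h import *
T=plan(mk([606.5,336.8,150],down(170)),vmax=50)
plan(mk([606.5,336.8,30],down(170)),T,vmax=30)
E
```

```text
n=8 {"tx": 0.0005, "ty": 0.0328, "tz": 0.0708, "rx": 0.0004, "ry": 0.0003, "rz": -0.2913} end [606.5 336.8 150. ]
n=4 {"tz": 0.06} end [606.5 336.8  30. ]
```

Request:
{"name": "send_rows", "arguments": {
  "motion": [
    {"tx": 0.0005, "ty": 0.0328, "tz": 0.0708, "rx": 0, "ry": 0, "rz": -0.2913, "gripper": -0.3},
    {"tx": 0.0005, "ty": 0.0328, "tz": 0.0708, "rx": 0, "ry": 0, "rz": -0.2913, "gripper": -0.3},
    {"tx": 0.0005, "ty": 0.0328, "tz": 0.0708, "rx": 0, "ry": 0, "rz": -0.2913, "gripper": -0.3},
    {"tx": 0.0005, "ty": 0.0328, "tz": 0.0708, "rx": 0, "ry": 0, "rz": -0.2913, "gripper": -0.3},
    {"tx": 0.0005, "ty": 0.0328, "tz": 0.0708, "rx": 0, "ry": 0, "rz": -0.2913, "gripper": -0.3},
    {"tx": 0.0005, "ty": 0.0328, "tz": 0.0708, "rx": 0, "ry": 0, "rz": -0.2913, "gripper": -0.3},
    {"tx": 0.0005, "ty": 0.0328, "tz": 0.0708, "rx": 0, "ry": 0, "rz": -0.2913, "gripper": -0.3},
    {"tx": 0.0005, "ty": 0.0328, "tz": 0.0708, "rx": 0, "ry": 0, "rz": -0.2913, "gripper": -0.3},
    {"tx": 0, "ty": 0, "tz": 0, "rx": 0, "ry": 0, "rz": 0, "gripper": -0.3}
  ]
}}

```text
time_s: 13.35
ee_pos: [606.6, 334.2, 145.6]
ee_rot: [-179.8, -0.3, 169.7]
force: [0.6, -1.4, 0.4]
gripper_width: 59.5
gripper_force: 0.0
```

```bash
python3 - <<'E'
from h import *
f=grab("wrist","w8");print(env.state()["ee_pos"],env.state()["ee_rot"])
B=blocks(f,verbose=True)
plan(mk([606.5,336.8,30],down(170)),vmax=30)
E
```

```text
[607.69206065 334.43429222 148.02240768] [-1.79890748e+02 -7.57727556e-02  1.69664800e+02]
px 8 34 top [453.9 177.4] [19. 32.] az 25.1 | slab [446.9 175.4] [66. 85.] az 115.1
px 484 32 top [507.4 525.7] [31. 56.] az 28.6 | slab [511.6 530.4] [51. 72.] az 79.7
px 469 169 top [614.5 505.4] [ 6. 67.] az 90.1 | slab [639.5 513. ] [ 66. 103.] az 90.1
px 260 194 top [606.2 337.2] [18. 40.] az 169.5 | slab [609.5 335.8] [56. 79.] az 79.8
n=4 {"tx": 0.0007, "ty": 0.0011, "tz": 0.059, "rx": -0.0009, "ry": -0.0006, "rz": -0.0028} end [606.5 336.8  30. ]
```

Request:
{"name": "send_rows", "arguments": {
  "grip_force": 30,
  "motion": [
    {"tx": 0.0007, "ty": 0.0011, "tz": 0.059, "rx": 0, "ry": 0, "rz": 0, "gripper": -0.3},
    {"tx": 0.0007, "ty": 0.0011, "tz": 0.059, "rx": 0, "ry": 0, "rz": 0, "gripper": -0.3},
    {"tx": 0.0007, "ty": 0.0011, "tz": 0.059, "rx": 0, "ry": 0, "rz": 0, "gripper": -0.3},
    {"tx": 0.0007, "ty": 0.0011, "tz": 0.059, "rx": 0, "ry": 0, "rz": 0, "gripper": -0.3},
    {"tx": 0, "ty": 0, "tz": 0, "rx": 0, "ry": 0, "rz": 0, "gripper": 0},
    {"tx": 0, "ty": 0, "tz": 0, "rx": 0, "ry": 0, "rz": 0, "gripper": 0.4},
    {"tx": 0, "ty": 0, "tz": 0, "rx": 0, "ry": 0, "rz": 0, "gripper": 1},
    {"tx": 0, "ty": 0, "tz": 0, "rx": 0, "ry": 0, "rz": 0, "gripper": 1},
    {"tx": 0, "ty": 0, "tz": 0, "rx": 0, "ry": 0, "rz": 0, "gripper": 1}
  ]
}}

```text
time_s: 14.52
ee_pos: [607.4, 338.3, 31.4]
ee_rot: [180.0, 0.1, 169.9]
force: [-0.0, -0.4, 3.6]
gripper_width: 19.7
gripper_force: 30.0
```

```bash
cat >> h.py <<'E'
PR=R.from_euler("xyz",[9,-24,100.2],degrees=True).as_matrix()
PO=np.r_[np.array([598.4,-160.7])-(PR@[212,12,0])[:2],0]; PO[2]=190-(PR@[405,47,0])[2]
RP=np.c_[PR[:,0],-PR[:,1],-PR[:,2]]
def onplate(x,y,h,half=0):  # TCP pose h mm above the face
    return mk(PO+PR@np.array([x,y,h]),RP)
E
python3 - <<'E'
from h import *
s=env.state();print(np.round(s["ee_pos"],1),np.round(s["ee_rot"],1),s["gripper_width"])
p=np.array(s["ee_pos"]);R0=pose()[:3,:3]
T=plan(mk(p+[0,0,180],R0),vmax=30)
T=plan(mk([560,180,360],down(120)),T,vmax=30,wmax=6)
T=plan(onplate(405,47,125),T,vmax=25,wmax=6)
print(T)
T=plan(onplate(405,47,42),T,vmax=25)
E
```

```text
[607.4 338.3  31.4] [1.800e+02 1.000e-01 1.699e+02] 19.661612054222324
n=6 {"tx": -0.0001, "tz": -0.06} end [607.4 338.3 211.4]
n=9 {"tx": -0.0102, "ty": -0.0365, "tz": -0.033, "rx": 0.0002, "ry": 0.0002, "rz": 0.1846} end [560. 180. 360.]
n=10 {"tx": -0.0432, "ty": -0.016, "tz": 0.0042, "rx": 0.0155, "ry": 0.0841, "rz": 0.0586} end [561.7 -41.4 302.8]
[[-1.61774960e-01  9.60811045e-01 -2.25102196e-01  5.61686821e+02]
 [ 8.99107427e-01  2.37526566e-01  3.67677800e-01 -4.14454214e+01]
 [ 4.06736643e-01 -1.42909995e-01 -9.02298197e-01  3.02787275e+02]
 [ 0.00000000e+00  0.00000000e+00  0.00000000e+00  1.00000000e+00]]
n=4 {"tz": 0.0415} end [543.  -10.9 227.9]
```

Request:
{"name": "send_rows", "arguments": {
  "motion": [
    {"tx": 0, "ty": 0, "tz": -0.03, "rx": 0, "ry": 0, "rz": 0, "gripper": 1},
    {"tx": 0, "ty": 0, "tz": -0.06, "rx": 0, "ry": 0, "rz": 0, "gripper": 1},
    {"tx": 0, "ty": 0, "tz": -0.08, "rx": 0, "ry": 0, "rz": 0, "gripper": 1},
    {"tx": 0, "ty": 0, "tz": -0.08, "rx": 0, "ry": 0, "rz": 0, "gripper": 1},
    {"tx": 0, "ty": 0, "tz": -0.07, "rx": 0, "ry": 0, "rz": 0, "gripper": 1},
    {"tx": 0, "ty": 0, "tz": -0.04, "rx": 0, "ry": 0, "rz": 0, "gripper": 1}
  ]
}}

```text
time_s: 15.28
ee_pos: [607.3, 338.7, 213.0]
ee_rot: [179.9, 0.1, 169.9]
force: [0.2, -1.0, -1.7]
gripper_width: 19.6
gripper_force: 30.0
```

Request:
{"name": "send_rows", "arguments": {
  "motion": [
    {"tx": -0.0102, "ty": -0.0365, "tz": -0.033, "rx": 0, "ry": 0, "rz": 0.1846, "gripper": 1},
    {"tx": -0.0102, "ty": -0.0365, "tz": -0.033, "rx": 0, "ry": 0, "rz": 0.1846, "gripper": 1},
    {"tx": -0.0102, "ty": -0.0365, "tz": -0.033, "rx": 0, "ry": 0, "rz": 0.1846, "gripper": 1},
    {"tx": -0.0102, "ty": -0.0365, "tz": -0.033, "rx": 0, "ry": 0, "rz": 0.1846, "gripper": 1},
    {"tx": -0.0102, "ty": -0.0365, "tz": -0.033, "rx": 0, "ry": 0, "rz": 0.1846, "gripper": 1},
    {"tx": -0.0102, "ty": -0.0365, "tz": -0.033, "rx": 0, "ry": 0, "rz": 0.1846, "gripper": 1},
    {"tx": -0.0102, "ty": -0.0365, "tz": -0.033, "rx": 0, "ry": 0, "rz": 0.1846, "gripper": 1},
    {"tx": -0.0102, "ty": -0.0365, "tz": -0.033, "rx": 0, "ry": 0, "rz": 0.1846, "gripper": 1},
    {"tx": -0.0102, "ty": -0.0365, "tz": -0.033, "rx": 0, "ry": 0, "rz": 0.1846, "gripper": 1},
    {"tx": 0, "ty": 0, "tz": 0, "rx": 0, "ry": 0, "rz": 0, "gripper": 1}
  ]
}}

```text
time_s: 16.52
ee_pos: [559.3, 179.6, 360.9]
ee_rot: [179.8, 0.0, 120.0]
force: [-0.3, -0.2, -2.8]
gripper_width: 19.6
gripper_force: 30.0
```

```bash
python3 - <<'E'
from h import *
s=env.state();print(np.round(s["qpos"],1),np.round(s["force"],1))
T=plan(onplate(405,47,125),vmax=25,wmax=6)
f=grab("wrist","w9")
E
```

```text
[ 16.7  16.5  71.5   0.   91.7 -13.3] [-0.3 -0.2 -2.8]
n=10 {"tx": -0.0432, "ty": -0.0158, "tz": 0.0044, "rx": 0.0161, "ry": 0.0841, "rz": 0.0588} end [561.7 -41.4 302.8]
```

View pics/w9.png

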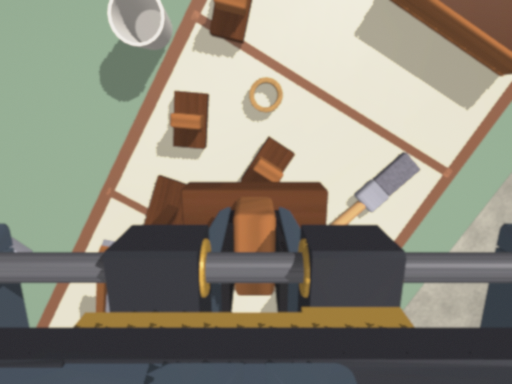

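The held block sits square between the fingers, at about (255,245). Continuing to the plate.

Request:
{"name": "send_rows", "arguments": {
  "motion": [
    {"tx": -0.0432, "ty": -0.0158, "tz": 0.0044, "rx": 0.0161, "ry": 0.0841, "rz": 0.0588, "gripper": 1},
    {"tx": -0.0432, "ty": -0.0158, "tz": 0.0044, "rx": 0.0161, "ry": 0.0841, "rz": 0.0588, "gripper": 1},
    {"tx": -0.0432, "ty": -0.0158, "tz": 0.0044, "rx": 0.0161, "ry": 0.0841, "rz": 0.0588, "gripper": 1},
    {"tx": -0.0432, "ty": -0.0158, "tz": 0.0044, "rx": 0.0161, "ry": 0.0841, "rz": 0.0588, "gripper": 1},
    {"tx": -0.0432, "ty": -0.0158, "tz": 0.0044, "rx": 0.0161, "ry": 0.0841, "rz": 0.0588, "gripper": 1},
    {"tx": -0.0432, "ty": -0.0158, "tz": 0.0044, "rx": 0.0161, "ry": 0.0841, "rz": 0.0588, "gripper": 1},
    {"tx": -0.0432, "ty": -0.0158, "tz": 0.0044, "rx": 0.0161, "ry": 0.0841, "rz": 0.0588, "gripper": 1},
    {"tx": -0.0432, "ty": -0.0158, "tz": 0.0044, "rx": 0.0161, "ry": 0.0841, "rz": 0.0588, "gripper": 1},
    {"tx": -0.0432, "ty": -0.0158, "tz": 0.0044, "rx": 0.0161, "ry": 0.0841, "rz": 0.0588, "gripper": 1},
    {"tx": -0.0432, "ty": -0.0158, "tz": 0.0044, "rx": 0.0161, "ry": 0.0841, "rz": 0.0588, "gripper": 1},
    {"tx": 0, "ty": 0, "tz": 0, "rx": 0, "ry": 0, "rz": 0, "gripper": 1}
  ]
}}

```text
time_s: 17.95
ee_pos: [562.0, -42.5, 297.9]
ee_rot: [-170.6, -24.0, 99.9]
force: [0.4, 0.9, -2.5]
gripper_width: 19.5
gripper_force: 30.0
```

```bash
python3 - <<'E'
from h import *
s=env.state();print(np.round(s["qpos"],1),np.round(s["force"],1),s["gripper_width"])
T=plan(onplate(405,47,125))
T=plan(onplate(405,47,45),vmax=20)
E
```

```text
[-15.5  25.   72.1  17.4 102.  -26.7] [ 0.4  0.9 -2.5] 19.502240819637265
n=1 {"tx": 0.006, "ty": -0.0015, "tz": -0.0078, "rx": -0.0109, "ry": -0.0024, "rz": -0.0079} end [561.7 -41.4 302.8]
n=4 {"tx": 0.0015, "ty": -0.0002, "tz": 0.038, "rx": -0.0027, "ry": -0.0006, "rz": -0.002} end [543.7 -12.  230.6]
```

Request:
{"name": "send_rows", "arguments": {
  "motion": [
    {"tx": 0.0015, "ty": 0, "tz": 0.04, "rx": -0.0027, "ry": 0, "rz": -0.002, "gripper": 1},
    {"tx": 0.0015, "ty": 0, "tz": 0.04, "rx": -0.0027, "ry": 0, "rz": -0.002, "gripper": 1},
    {"tx": 0.0015, "ty": 0, "tz": 0.04, "rx": -0.0027, "ry": 0, "rz": -0.002, "gripper": 1},
    {"tx": 0.0015, "ty": 0, "tz": 0.02, "rx": -0.0027, "ry": 0, "rz": -0.002, "gripper": 1},
    {"tx": 0, "ty": 0, "tz": 0, "rx": 0, "ry": 0, "rz": 0, "gripper": 1}
  ]
}}

```text
time_s: 18.58
ee_pos: [545.3, -11.9, 238.6]
ee_rot: [-171.2, -24.0, 100.4]
force: [0.4, 0.0, -1.8]
gripper_width: 19.9
gripper_force: 30.0
```

Request:
{"name": "send_rows", "arguments": {
  "motion": [
    {"tx": 0, "ty": 0, "tz": 0.006, "rx": 0, "ry": 0, "rz": 0, "gripper": 1},
    {"tx": 0, "ty": 0, "tz": 0, "rx": 0, "ry": 0, "rz": 0, "gripper": 1}
  ]
}}

```text
time_s: 18.82
ee_pos: [545.0, -11.8, 236.4]
ee_rot: [-171.3, -24.0, 100.4]
force: [0.2, -1.0, -2.9]
gripper_width: 20.1
gripper_force: 30.0
```

Request:
{"name": "send_rows", "arguments": {
  "motion": [
    {"tx": 0, "ty": 0, "tz": 0.006, "rx": 0, "ry": 0, "rz": 0, "gripper": 1},
    {"tx": 0, "ty": 0, "tz": 0, "rx": 0, "ry": 0, "rz": 0, "gripper": 1}
  ]
}}

```text
time_s: 19.08
ee_pos: [544.0, -10.6, 233.3]
ee_rot: [-171.2, -24.0, 100.4]
force: [0.7, 0.1, -2.6]
gripper_width: 19.7
gripper_force: 30.0
```

Request:
{"name": "send_rows", "arguments": {
  "motion": [
    {"tx": 0, "ty": 0, "tz": 0.006, "rx": 0, "ry": 0, "rz": 0, "gripper": 1},
    {"tx": 0, "ty": 0, "tz": 0.006, "rx": 0, "ry": 0, "rz": 0, "gripper": 1}
  ]
}}

```text
time_s: 19.32
ee_pos: [542.6, -8.3, 227.8]
ee_rot: [-171.2, -24.0, 100.4]
force: [1.1, 0.3, -3.0]
gripper_width: 19.7
gripper_force: 30.0
```

Request:
{"name": "send_rows", "arguments": {
  "motion": [
    {"tx": 0, "ty": 0, "tz": 0.006, "rx": 0, "ry": 0, "rz": 0, "gripper": 1},
    {"tx": 0, "ty": 0, "tz": 0, "rx": 0, "ry": 0, "rz": 0, "gripper": 1}
  ]
}}

```text
time_s: 19.58
ee_pos: [541.8, -7.1, 225.0]
ee_rot: [-171.2, -24.0, 100.4]
force: [-0.3, -0.7, -2.6]
gripper_width: 20.0
gripper_force: 30.0
```

Request:
{"name": "send_rows", "arguments": {
  "motion": [
    {"tx": 0, "ty": 0, "tz": 0.005, "rx": 0, "ry": 0, "rz": 0, "gripper": 1},
    {"tx": 0, "ty": 0, "tz": 0, "rx": 0, "ry": 0, "rz": 0, "gripper": 1}
  ]
}}

```text
time_s: 19.82
ee_pos: [542.0, -6.7, 224.2]
ee_rot: [-171.3, -23.9, 100.4]
force: [1.0, -3.6, 6.0]
gripper_width: 20.0
gripper_force: 30.0
```

Request:
{"name": "send_rows", "arguments": {
  "motion": [
    {"tx": 0, "ty": 0, "tz": 0.005, "rx": 0, "ry": 0, "rz": 0, "gripper": 1},
    {"tx": 0, "ty": 0, "tz": 0, "rx": 0, "ry": 0, "rz": 0, "gripper": 1}
  ]
}}

```text
time_s: 20.08
ee_pos: [542.2, -6.6, 223.9]
ee_rot: [-171.5, -23.8, 100.5]
force: [2.8, -7.6, 14.2]
gripper_width: 20.0
gripper_force: 30.1
```

Contact is felt along the plate's normal, with the face about 5 mm higher than assumed. I'll ease off and release.

Request:
{"name": "send_rows", "arguments": {
  "motion": [
    {"tx": 0, "ty": 0, "tz": -0.006, "rx": 0, "ry": 0, "rz": 0, "gripper": 1},
    {"tx": 0, "ty": 0, "tz": 0, "rx": 0, "ry": 0, "rz": 0, "gripper": -0.3},
    {"tx": 0, "ty": 0, "tz": 0, "rx": 0, "ry": 0, "rz": 0, "gripper": -0.3},
    {"tx": 0, "ty": 0, "tz": 0, "rx": 0, "ry": 0, "rz": 0, "gripper": -0.3},
    {"tx": 0, "ty": 0, "tz": 0, "rx": 0, "ry": 0, "rz": 0, "gripper": -0.3},
    {"tx": 0, "ty": 0, "tz": 0, "rx": 0, "ry": 0, "rz": 0, "gripper": -0.3},
    {"tx": 0, "ty": 0, "tz": -0.03, "rx": 0, "ry": 0, "rz": 0, "gripper": -0.3},
    {"tx": 0, "ty": 0, "tz": -0.06, "rx": 0, "ry": 0, "rz": 0, "gripper": -0.3},
    {"tx": 0, "ty": 0, "tz": -0.06, "rx": 0, "ry": 0, "rz": 0, "gripper": -0.3},
    {"tx": 0, "ty": 0, "tz": 0, "rx": 0, "ry": 0, "rz": 0, "gripper": -0.3}
  ]
}}

```text
time_s: 21.32
ee_pos: [559.7, -35.1, 293.5]
ee_rot: [-171.5, -23.9, 100.4]
force: [0.3, -0.2, -0.4]
gripper_width: 59.1
gripper_force: 0.0
```

```bash
sed -i 's/PO\[2\]=190/PO[2]=195/' h.py; python3 - <<'E'
from h import *
print(np.round(np.linalg.inv(np.r_[np.c_[PR,PO],[[0,0,0,1]]])@np.r_[542,-6.7,224.2,1],1))
f=grab("wrist","w10");g=grab("side","s2");grab("scene","c2")
T=plan(mk([515,200,430],down(100)),vmax=45)
o=cv2.resize(f["frame"],(600,450));cc=load("c2")["img"][130:220,140:270]
o=np.hstack([o,np.vstack([cv2.resize(g["frame"][110:190,200:290],(200,178)),cv2.resize(cc,(200,138)),np.zeros((134,200,3),np.uint8)])])
cv2.imwrite("pics/w10b.png",o[:,:,::-1])
E
```

```text
[405.4  45.7  32.4   1. ]
n=7 {"tx": 0.076, "ty": -0.0018, "tz": -0.0227, "rx": -0.042, "ry": -0.1141, "rz": 0.0104} end [515. 200. 430.]
```

View pics/w10b.png

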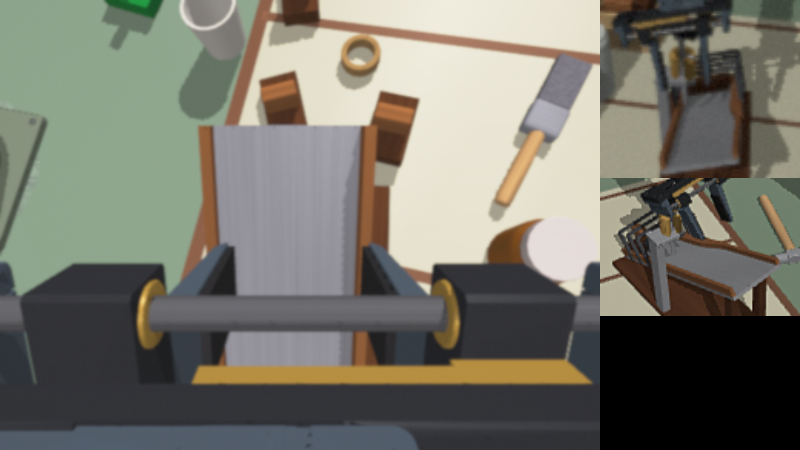

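The load stretch is clear, so the block slid down. Next is C.

Request:
{"name": "send_rows", "arguments": {
  "motion": [
    {"tx": 0.076, "ty": -0.0018, "tz": -0.0227, "rx": -0.042, "ry": -0.1141, "rz": 0.0104, "gripper": -0.3},
    {"tx": 0.076, "ty": -0.0018, "tz": -0.0227, "rx": -0.042, "ry": -0.1141, "rz": 0.0104, "gripper": -0.3},
    {"tx": 0.076, "ty": -0.0018, "tz": -0.0227, "rx": -0.042, "ry": -0.1141, "rz": 0.0104, "gripper": -0.3},
    {"tx": 0.076, "ty": -0.0018, "tz": -0.0227, "rx": -0.042, "ry": -0.1141, "rz": 0.0104, "gripper": -0.3},
    {"tx": 0.076, "ty": -0.0018, "tz": -0.0227, "rx": -0.042, "ry": -0.1141, "rz": 0.0104, "gripper": -0.3},
    {"tx": 0.076, "ty": -0.0018, "tz": -0.0227, "rx": -0.042, "ry": -0.1141, "rz": 0.0104, "gripper": -0.3},
    {"tx": 0.076, "ty": -0.0018, "tz": -0.0227, "rx": -0.042, "ry": -0.1141, "rz": 0.0104, "gripper": -0.3},
    {"tx": 0, "ty": 0, "tz": 0, "rx": 0, "ry": 0, "rz": 0, "gripper": -0.3}
  ]
}}

```text
time_s: 22.48
ee_pos: [513.9, 203.2, 430.6]
ee_rot: [179.9, -0.0, 100.4]
force: [-0.9, -0.7, -0.5]
gripper_width: 59.5
gripper_force: 0.0
```

```bash
python3 - <<'E'
from h import *
f=grab("wrist","w11");s=env.state();print(np.round(s["ee_pos"],1),np.round(s["ee_rot"],1))
B=blocks(f,verbose=True)
T=plan(mk([429.5,344.5,150],down(16.5)),vmax=50)
E
```

```text
[514.4 201.3 429.8] [180.    0.  100.2]
px 461 4 top [780.2 473.4] [ 6. 83.] az 180.0 | slab [751.9 468.5] [ 30. 204.] az 10.4
px 217 50 top [429.3 344.2] [18. 41.] az 16.2 | slab [428.3 341.8] [46. 80.] az 106.8
px 214 159 top [449.9 175.2] [19. 41.] az 24.4 | slab [448.  173.6] [49. 77.] az 114.6
px 294 176 top [588.1 171.4] [21. 40.] az 176.2 | slab [590.4 171. ] [49. 78.] az 87.6
n=10 {"tx": 0.0192, "ty": -0.0309, "tz": 0.056, "rx": 0.0001, "ry": 0.0001, "rz": 0.279} end [429.5 344.5 150. ]
```

Request:
{"name": "send_rows", "arguments": {
  "motion": [
    {"tx": 0.0192, "ty": -0.0309, "tz": 0.056, "rx": 0, "ry": 0, "rz": 0.28, "gripper": -0.3},
    {"tx": 0.0192, "ty": -0.0309, "tz": 0.056, "rx": 0, "ry": 0, "rz": 0.28, "gripper": -0.3},
    {"tx": 0.0192, "ty": -0.0309, "tz": 0.056, "rx": 0, "ry": 0, "rz": 0.28, "gripper": -0.3},
    {"tx": 0.0192, "ty": -0.0309, "tz": 0.056, "rx": 0, "ry": 0, "rz": 0.28, "gripper": -0.3},
    {"tx": 0.0192, "ty": -0.0309, "tz": 0.056, "rx": 0, "ry": 0, "rz": 0.28, "gripper": -0.3},
    {"tx": 0.0192, "ty": -0.0309, "tz": 0.056, "rx": 0, "ry": 0, "rz": 0.28, "gripper": -0.3},
    {"tx": 0.0192, "ty": -0.0309, "tz": 0.056, "rx": 0, "ry": 0, "rz": 0.28, "gripper": -0.3},
    {"tx": 0.0192, "ty": -0.0309, "tz": 0.056, "rx": 0, "ry": 0, "rz": 0.28, "gripper": -0.3},
    {"tx": 0.0192, "ty": -0.0309, "tz": 0.056, "rx": 0, "ry": 0, "rz": 0.28, "gripper": -0.3},
    {"tx": 0.0192, "ty": -0.0309, "tz": 0.056, "rx": 0, "ry": 0, "rz": 0.28, "gripper": -0.3},
    {"tx": 0, "ty": 0, "tz": 0, "rx": 0, "ry": 0, "rz": 0, "gripper": -0.3}
  ]
}}

```text
time_s: 23.9
ee_pos: [430.7, 341.3, 147.3]
ee_rot: [179.8, 0.3, 16.1]
force: [1.4, 0.2, -0.4]
gripper_width: 59.0
gripper_force: 0.0
```

```bash
python3 - <<'E'
from h import *
f=grab("wrist","w12");s=env.state();print(np.round(s["ee_pos"],1),np.round(s["ee_rot"],1))
B=[b for b in blocks(f) if np.linalg.norm(b[2][0]-[429,344])<60];print(B)
b=B[0][2];T=plan(mk([*b[0],30.5],down(b[2])),vmax=30)
E
```

```text
[431.5 341.6 149. ] [1.799e+02 1.000e-01 1.610e+01]
[(248.0, 194.5, (array([428.56082153, 344.42929077]), [18.225013732910156, 42.01243209838867], np.float32(16.269577)), (array([425.16793823, 342.25527954]), [58.5122184753418, 80.93766021728516], np.float32(106.02114)))]
n=4 {"tx": -0.0009, "ty": -0.0018, "tz": 0.0593, "rx": 0.0012, "ry": 0.0011, "rz": -0.0014} end [428.6 344.4  30.5]
```

Request:
{"name": "send_rows", "arguments": {
  "grip_force": 30,
  "motion": [
    {"tx": -0.001, "ty": -0.0018, "tz": 0.0593, "rx": 0, "ry": 0, "rz": 0, "gripper": -0.3},
    {"tx": -0.001, "ty": -0.0018, "tz": 0.0593, "rx": 0, "ry": 0, "rz": 0, "gripper": -0.3},
    {"tx": -0.001, "ty": -0.0018, "tz": 0.0593, "rx": 0, "ry": 0, "rz": 0, "gripper": -0.3},
    {"tx": -0.001, "ty": -0.0018, "tz": 0.0593, "rx": 0, "ry": 0, "rz": 0, "gripper": -0.3},
    {"tx": 0, "ty": 0, "tz": 0, "rx": 0, "ry": 0, "rz": 0, "gripper": 0},
    {"tx": 0, "ty": 0, "tz": 0, "rx": 0, "ry": 0, "rz": 0, "gripper": 0.4},
    {"tx": 0, "ty": 0, "tz": 0, "rx": 0, "ry": 0, "rz": 0, "gripper": 1},
    {"tx": 0, "ty": 0, "tz": 0, "rx": 0, "ry": 0, "rz": 0, "gripper": 1},
    {"tx": 0, "ty": 0, "tz": 0, "rx": 0, "ry": 0, "rz": 0, "gripper": 1}
  ]
}}

```text
time_s: 25.08
ee_pos: [429.7, 346.1, 32.7]
ee_rot: [180.0, -0.2, 16.0]
force: [-0.1, -2.4, 6.2]
gripper_width: 19.8
gripper_force: 30.0
```

```bash
python3 - <<'E'
from h import *
s=env.state();print(np.round(s["ee_pos"],1),s["gripper_width"]);p=np.array(s["ee_pos"])
T=mk(p+[0,0,180],pose()[:3,:3])
T=plan(mk([530,180,360],down(80)),T,vmax=30,wmax=7)
T=plan(onplate(405,47,110),T,vmax=25,wmax=6)
E
```

```text
[429.7 346.1  32.7] 19.82580601357473
n=10 {"tx": -0.0096, "ty": 0.0398, "tz": -0.0294, "rx": 0.0004, "ry": -0.0004, "rz": -0.2132} end [530. 180. 360.]
n=10 {"tx": -0.0453, "ty": 0.0068, "tz": 0.0045, "rx": 0.0434, "ry": 0.0739, "rz": -0.0725} end [558.3 -35.9 294.3]
```

Request:
{"name": "send_rows", "arguments": {
  "motion": [
    {"tx": 0, "ty": 0, "tz": -0.03, "rx": 0, "ry": 0, "rz": 0, "gripper": 1},
    {"tx": 0, "ty": 0, "tz": -0.06, "rx": 0, "ry": 0, "rz": 0, "gripper": 1},
    {"tx": 0, "ty": 0, "tz": -0.08, "rx": 0, "ry": 0, "rz": 0, "gripper": 1},
    {"tx": 0, "ty": 0, "tz": -0.08, "rx": 0, "ry": 0, "rz": 0, "gripper": 1},
    {"tx": 0, "ty": 0, "tz": -0.07, "rx": 0, "ry": 0, "rz": 0, "gripper": 1},
    {"tx": 0, "ty": 0, "tz": -0.04, "rx": 0, "ry": 0, "rz": 0, "gripper": 1}
  ]
}}

```text
time_s: 25.82
ee_pos: [429.1, 346.6, 214.3]
ee_rot: [-180.0, -0.2, 16.0]
force: [0.8, 0.7, -2.0]
gripper_width: 20.0
gripper_force: 30.0
```

Request:
{"name": "send_rows", "arguments": {
  "motion": [
    {"tx": -0.0096, "ty": 0.0398, "tz": -0.0294, "rx": 0, "ry": 0, "rz": -0.213, "gripper": 1},
    {"tx": -0.0096, "ty": 0.0398, "tz": -0.0294, "rx": 0, "ry": 0, "rz": -0.213, "gripper": 1},
    {"tx": -0.0096, "ty": 0.0398, "tz": -0.0294, "rx": 0, "ry": 0, "rz": -0.213, "gripper": 1},
    {"tx": -0.0096, "ty": 0.0398, "tz": -0.0294, "rx": 0, "ry": 0, "rz": -0.213, "gripper": 1},
    {"tx": -0.0096, "ty": 0.0398, "tz": -0.0294, "rx": 0, "ry": 0, "rz": -0.213, "gripper": 1},
    {"tx": -0.0096, "ty": 0.0398, "tz": -0.0294, "rx": 0, "ry": 0, "rz": -0.213, "gripper": 1},
    {"tx": -0.0096, "ty": 0.0398, "tz": -0.0294, "rx": 0, "ry": 0, "rz": -0.213, "gripper": 1},
    {"tx": -0.0096, "ty": 0.0398, "tz": -0.0294, "rx": 0, "ry": 0, "rz": -0.213, "gripper": 1},
    {"tx": -0.0096, "ty": 0.0398, "tz": -0.0294, "rx": 0, "ry": 0, "rz": -0.213, "gripper": 1},
    {"tx": -0.0096, "ty": 0.0398, "tz": -0.0294, "rx": 0, "ry": 0, "rz": -0.213, "gripper": 1},
    {"tx": 0, "ty": 0, "tz": 0, "rx": 0, "ry": 0, "rz": 0, "gripper": 1}
  ]
}}

```text
time_s: 27.2
ee_pos: [530.1, 179.6, 359.8]
ee_rot: [179.8, -0.1, 79.8]
force: [-0.7, 1.5, -3.0]
gripper_width: 19.7
gripper_force: 30.0
```

```bash
python3 - <<'E'
from h import *
s=env.state();print(np.round(s["ee_pos"],1),s["gripper_width"],np.round(s["force"],1),np.round(s["qpos"],0))
T=plan(onplate(405,47,110),vmax=25,wmax=6)
f=grab("wrist","w13");im=f["frame"]
# held handle: column centre of bright brown near fingers vs the earlier held view
for n in("w9","w13"):
    h=cv2.cvtColor(load(n)["img"],cv2.COLOR_RGB2HSV);m=((h[...,0]<16)&(h[...,1]>138)&(np.arange(384)[:,None]>175)&(np.arange(384)[:,None]<300)).astype(np.uint8)
    k,l,st,ce=cv2.connectedComponentsWithStats(m);i=1+np.argmax(st[1:,4]);print(n,st[i],ce[i])
E
```

```text
[530.1 179.6 359.8] 19.711690280634254 [-0.7  1.5 -3. ] [18. 14. 75. -0. 91. 28.]
n=10 {"tx": -0.0452, "ty": 0.0069, "tz": 0.0045, "rx": 0.0441, "ry": 0.0737, "rz": -0.0731} end [558.3 -35.9 294.3]
w9 [ 146  176  180   76 7718] [239.01697331 206.33881835]
w13 [ 184  176  141   76 6050] [251.81636364 208.03239669]
```

Request:
{"name": "send_rows", "arguments": {
  "motion": [
    {"tx": -0.0452, "ty": 0.0069, "tz": 0.0045, "rx": 0.0441, "ry": 0.0737, "rz": -0.0731, "gripper": 1},
    {"tx": -0.0452, "ty": 0.0069, "tz": 0.0045, "rx": 0.0441, "ry": 0.0737, "rz": -0.0731, "gripper": 1},
    {"tx": -0.0452, "ty": 0.0069, "tz": 0.0045, "rx": 0.0441, "ry": 0.0737, "rz": -0.0731, "gripper": 1},
    {"tx": -0.0452, "ty": 0.0069, "tz": 0.0045, "rx": 0.0441, "ry": 0.0737, "rz": -0.0731, "gripper": 1},
    {"tx": -0.0452, "ty": 0.0069, "tz": 0.0045, "rx": 0.0441, "ry": 0.0737, "rz": -0.0731, "gripper": 1},
    {"tx": -0.0452, "ty": 0.0069, "tz": 0.0045, "rx": 0.0441, "ry": 0.0737, "rz": -0.0731, "gripper": 1},
    {"tx": -0.0452, "ty": 0.0069, "tz": 0.0045, "rx": 0.0441, "ry": 0.0737, "rz": -0.0731, "gripper": 1},
    {"tx": -0.0452, "ty": 0.0069, "tz": 0.0045, "rx": 0.0441, "ry": 0.0737, "rz": -0.0731, "gripper": 1},
    {"tx": -0.0452, "ty": 0.0069, "tz": 0.0045, "rx": 0.0441, "ry": 0.0737, "rz": -0.0731, "gripper": 1},
    {"tx": -0.0452, "ty": 0.0069, "tz": 0.0045, "rx": 0.0441, "ry": 0.0737, "rz": -0.0731, "gripper": 1},
    {"tx": 0, "ty": 0, "tz": 0, "rx": 0, "ry": 0, "rz": 0, "gripper": 1},
    {"tx": 0, "ty": 0, "tz": 0, "rx": 0, "ry": 0, "rz": 0, "gripper": 1}
  ]
}}

```text
time_s: 28.75
ee_pos: [557.5, -34.3, 293.6]
ee_rot: [-170.9, -24.0, 100.3]
force: [-0.2, 0.6, -1.5]
gripper_width: 19.9
gripper_force: 30.0
```

```bash
python3 - <<'E'
from h import *
s=env.state();print(np.round(s["ee_pos"],1),s["gripper_width"],np.round(s["force"],1),np.round(s["qpos"],0))
T=plan(onplate(405,47,38),vmax=20)
E
```

```text
[557.5 -34.3 293.6] 19.85027187884567 [-0.2  0.6 -1.5] [-15.  24.  74.  18. 101. -27.]
n=4 {"tx": -0.0007, "ty": 0.0002, "tz": 0.0353, "rx": -0.0013, "ry": 0.0002, "rz": 0.0005} end [542.1  -9.5 229.3]
```

Request:
{"name": "send_rows", "arguments": {
  "motion": [
    {"tx": -0.0007, "ty": 0.0002, "tz": 0.04, "rx": -0.001, "ry": 0, "rz": 0, "gripper": 1},
    {"tx": -0.0007, "ty": 0.0002, "tz": 0.04, "rx": -0.001, "ry": 0, "rz": 0, "gripper": 1},
    {"tx": -0.0007, "ty": 0.0002, "tz": 0.04, "rx": -0.001, "ry": 0, "rz": 0, "gripper": 1},
    {"tx": -0.0007, "ty": 0.0002, "tz": 0.02, "rx": -0.001, "ry": 0, "rz": 0, "gripper": 1},
    {"tx": 0, "ty": 0, "tz": 0, "rx": 0, "ry": 0, "rz": 0, "gripper": 1}
  ]
}}

```text
time_s: 29.38
ee_pos: [542.3, -10.0, 229.9]
ee_rot: [-171.0, -24.0, 100.3]
force: [0.2, -0.0, -2.6]
gripper_width: 19.9
gripper_force: 30.0
```

Request:
{"name": "send_rows", "arguments": {
  "motion": [
    {"tx": 0, "ty": 0, "tz": 0.005, "rx": 0, "ry": 0, "rz": 0, "gripper": 1},
    {"tx": 0, "ty": 0, "tz": 0, "rx": 0, "ry": 0, "rz": 0, "gripper": 1}
  ]
}}

```text
time_s: 29.62
ee_pos: [542.5, -10.0, 227.7]
ee_rot: [-171.1, -24.0, 100.3]
force: [-0.2, -0.9, -2.4]
gripper_width: 20.0
gripper_force: 30.0
```

Request:
{"name": "send_rows", "arguments": {
  "motion": [
    {"tx": 0, "ty": 0, "tz": 0.004, "rx": 0, "ry": 0, "rz": 0, "gripper": 1},
    {"tx": 0, "ty": 0, "tz": 0, "rx": 0, "ry": 0, "rz": 0, "gripper": 1}
  ]
}}

```text
time_s: 29.88
ee_pos: [541.7, -9.2, 225.4]
ee_rot: [-171.0, -24.0, 100.3]
force: [-0.1, 0.4, -2.5]
gripper_width: 19.8
gripper_force: 30.0
```

Request:
{"name": "send_rows", "arguments": {
  "motion": [
    {"tx": 0, "ty": 0, "tz": 0.004, "rx": 0, "ry": 0, "rz": 0, "gripper": 1},
    {"tx": 0, "ty": 0, "tz": 0, "rx": 0, "ry": 0, "rz": 0, "gripper": 1}
  ]
}}

```text
time_s: 30.12
ee_pos: [541.7, -8.9, 224.7]
ee_rot: [-171.1, -23.9, 100.3]
force: [1.2, -2.8, 5.5]
gripper_width: 20.1
gripper_force: 30.0
```

Light contact. I'll release, retreat and return to the viewing pose.

Request:
{"name": "send_rows", "arguments": {
  "motion": [
    {"tx": 0, "ty": 0, "tz": -0.001, "rx": 0, "ry": 0, "rz": 0, "gripper": 1},
    {"tx": 0, "ty": 0, "tz": 0, "rx": 0, "ry": 0, "rz": 0, "gripper": -0.3},
    {"tx": 0, "ty": 0, "tz": 0, "rx": 0, "ry": 0, "rz": 0, "gripper": -0.3},
    {"tx": 0, "ty": 0, "tz": 0, "rx": 0, "ry": 0, "rz": 0, "gripper": -0.3},
    {"tx": 0, "ty": 0, "tz": 0, "rx": 0, "ry": 0, "rz": 0, "gripper": -0.3},
    {"tx": 0, "ty": 0, "tz": 0, "rx": 0, "ry": 0, "rz": 0, "gripper": -0.3},
    {"tx": 0, "ty": 0, "tz": -0.03, "rx": 0, "ry": 0, "rz": 0, "gripper": -0.3},
    {"tx": 0, "ty": 0, "tz": -0.06, "rx": 0, "ry": 0, "rz": 0, "gripper": -0.3},
    {"tx": 0, "ty": 0, "tz": -0.06, "rx": 0, "ry": 0, "rz": 0, "gripper": -0.3},
    {"tx": 0, "ty": 0, "tz": 0, "rx": 0, "ry": 0, "rz": 0, "gripper": -0.3}
  ]
}}

```text
time_s: 31.38
ee_pos: [559.8, -37.1, 294.1]
ee_rot: [-171.3, -23.8, 100.4]
force: [-0.6, 1.1, -0.2]
gripper_width: 59.5
gripper_force: 0.0
```

Request:
{"name": "send_rows", "arguments": {
  "motion": [
    {"tx": 0.076, "ty": -0.0018, "tz": -0.0227, "rx": -0.042, "ry": -0.1141, "rz": 0.0104, "gripper": -0.3},
    {"tx": 0.076, "ty": -0.0018, "tz": -0.0227, "rx": -0.042, "ry": -0.1141, "rz": 0.0104, "gripper": -0.3},
    {"tx": 0.076, "ty": -0.0018, "tz": -0.0227, "rx": -0.042, "ry": -0.1141, "rz": 0.0104, "gripper": -0.3},
    {"tx": 0.076, "ty": -0.0018, "tz": -0.0227, "rx": -0.042, "ry": -0.1141, "rz": 0.0104, "gripper": -0.3},
    {"tx": 0.076, "ty": -0.0018, "tz": -0.0227, "rx": -0.042, "ry": -0.1141, "rz": 0.0104, "gripper": -0.3},
    {"tx": 0.076, "ty": -0.0018, "tz": -0.0227, "rx": -0.042, "ry": -0.1141, "rz": 0.0104, "gripper": -0.3},
    {"tx": 0.076, "ty": -0.0018, "tz": -0.0227, "rx": -0.042, "ry": -0.1141, "rz": 0.0104, "gripper": -0.3},
    {"tx": 0, "ty": 0, "tz": 0, "rx": 0, "ry": 0, "rz": 0, "gripper": -0.3}
  ]
}}

```text
time_s: 32.38
ee_pos: [514.5, 201.2, 431.5]
ee_rot: [-180.0, 0.0, 100.3]
force: [-0.5, -0.1, -0.0]
gripper_width: 59.3
gripper_force: 0.0
```

```bash
python3 - <<'E'
from h import *
f=grab("wrist","w14");s=env.state();print(np.round(s["ee_pos"],1),np.round(s["ee_rot"],1))
B=blocks(f,verbose=True)
T=plan(mk([450,175,160],down(24.5)),vmax=50)
E
```

```text
[515.  199.4 430.7] [-1.799e+02  1.000e-01  1.002e+02]
px 466 3 top [787.  473.5] [ 6. 71.] az 179.9 | slab [756.9 468.6] [ 27. 193.] az 10.3
px 214 158 top [450.1 175.2] [19. 41.] az 24.4 | slab [448.  173.1] [49. 78.] az 115.2
px 294 175 top [588.1 171.4] [20. 39.] az 176.2 | slab [590.1 170.8] [49. 77.] az 87.5
n=9 {"tx": -0.0115, "ty": -0.0119, "tz": 0.0602, "rx": -0.0002, "ry": 0.0005, "rz": 0.2804} end [450. 175. 160.]
```

Request:
{"name": "send_rows", "arguments": {
  "motion": [
    {"tx": -0.0115, "ty": -0.0119, "tz": 0.0602, "rx": 0, "ry": 0, "rz": 0.2804, "gripper": -0.3},
    {"tx": -0.0115, "ty": -0.0119, "tz": 0.0602, "rx": 0, "ry": 0, "rz": 0.2804, "gripper": -0.3},
    {"tx": -0.0115, "ty": -0.0119, "tz": 0.0602, "rx": 0, "ry": 0, "rz": 0.2804, "gripper": -0.3},
    {"tx": -0.0115, "ty": -0.0119, "tz": 0.0602, "rx": 0, "ry": 0, "rz": 0.2804, "gripper": -0.3},
    {"tx": -0.0115, "ty": -0.0119, "tz": 0.0602, "rx": 0, "ry": 0, "rz": 0.2804, "gripper": -0.3},
    {"tx": -0.0115, "ty": -0.0119, "tz": 0.0602, "rx": 0, "ry": 0, "rz": 0.2804, "gripper": -0.3},
    {"tx": -0.0115, "ty": -0.0119, "tz": 0.0602, "rx": 0, "ry": 0, "rz": 0.2804, "gripper": -0.3},
    {"tx": -0.0115, "ty": -0.0119, "tz": 0.0602, "rx": 0, "ry": 0, "rz": 0.2804, "gripper": -0.3},
    {"tx": -0.0115, "ty": -0.0119, "tz": 0.0602, "rx": 0, "ry": 0, "rz": 0.2804, "gripper": -0.3},
    {"tx": 0, "ty": 0, "tz": 0, "rx": 0, "ry": 0, "rz": 0, "gripper": -0.3}
  ]
}}

```text
time_s: 33.67
ee_pos: [448.2, 171.5, 157.8]
ee_rot: [180.0, 0.5, 24.3]
force: [-1.4, 0.1, -1.0]
gripper_width: 59.4
gripper_force: 0.0
```

```bash
python3 - <<'E'
from h import *
f=grab("wrist","w15");s=env.state();print(np.round(s["ee_pos"],1),np.round(s["ee_rot"],1))
B=[b for b in blocks(f) if np.linalg.norm(b[2][0]-[450,175])<60];print(B)
b=B[0][2];T=plan(mk([*b[0],32],down(b[2])),vmax=33)
E
```

```text
[450.1 172.3 159.5] [180.    0.3  24.4]
[(250.5, 186.0, (array([450.05889893, 174.55517578]), [18.180435180664062, 40.459068298339844], np.float32(24.28626)), (array([447.17504883, 172.56332397]), [56.0022087097168, 79.30033111572266], np.float32(115.07614)))]
n=4 {"tx": 0.0006, "ty": -0.0011, "tz": 0.0638, "rx": 0.0003, "ry": 0.0021, "rz": 0.0006} end [450.1 174.6  32. ]
```

Request:
{"name": "send_rows", "arguments": {
  "grip_force": 30,
  "motion": [
    {"tx": 0.0006, "ty": -0.0011, "tz": 0.0635, "rx": 0, "ry": 0.002, "rz": 0, "gripper": -0.3},
    {"tx": 0.0006, "ty": -0.0011, "tz": 0.0635, "rx": 0, "ry": 0.002, "rz": 0, "gripper": -0.3},
    {"tx": 0.0006, "ty": -0.0011, "tz": 0.0635, "rx": 0, "ry": 0.002, "rz": 0, "gripper": -0.3},
    {"tx": 0.0006, "ty": -0.0011, "tz": 0.0635, "rx": 0, "ry": 0.002, "rz": 0, "gripper": -0.3},
    {"tx": 0, "ty": 0, "tz": 0, "rx": 0, "ry": 0, "rz": 0, "gripper": 0},
    {"tx": 0, "ty": 0, "tz": 0, "rx": 0, "ry": 0, "rz": 0, "gripper": 0.4},
    {"tx": 0, "ty": 0, "tz": 0, "rx": 0, "ry": 0, "rz": 0, "gripper": 1},
    {"tx": 0, "ty": 0, "tz": 0, "rx": 0, "ry": 0, "rz": 0, "gripper": 1},
    {"tx": 0, "ty": 0, "tz": 0, "rx": 0, "ry": 0, "rz": 0, "gripper": 1}
  ]
}}

```text
time_s: 34.85
ee_pos: [451.4, 176.1, 34.2]
ee_rot: [179.9, -0.2, 24.3]
force: [-1.0, -0.9, 6.5]
gripper_width: 19.6
gripper_force: 30.0
```

Request:
{"name": "send_rows", "arguments": {
  "motion": [
    {"tx": 0, "ty": 0, "tz": -0.03, "rx": 0, "ry": 0, "rz": 0, "gripper": 1},
    {"tx": 0, "ty": 0, "tz": -0.06, "rx": 0, "ry": 0, "rz": 0, "gripper": 1},
    {"tx": 0, "ty": 0, "tz": -0.08, "rx": 0, "ry": 0, "rz": 0, "gripper": 1},
    {"tx": 0, "ty": 0, "tz": -0.1, "rx": 0, "ry": 0, "rz": 0, "gripper": 1},
    {"tx": 0, "ty": 0, "tz": -0.1, "rx": 0, "ry": 0, "rz": 0, "gripper": 1},
    {"tx": 0, "ty": 0, "tz": -0.1, "rx": 0, "ry": 0, "rz": 0, "gripper": 1},
    {"tx": 0, "ty": 0, "tz": -0.1, "rx": 0, "ry": 0, "rz": 0, "gripper": 1},
    {"tx": 0, "ty": 0, "tz": -0.08, "rx": 0, "ry": 0, "rz": 0, "gripper": 1},
    {"tx": 0, "ty": 0, "tz": -0.02, "rx": 0, "ry": 0, "rz": 0, "gripper": 1}
  ]
}}

```text
time_s: 35.98
ee_pos: [450.5, 176.1, 370.3]
ee_rot: [179.9, -0.4, 24.3]
force: [1.1, 0.7, -2.4]
gripper_width: 19.8
gripper_force: 30.0
```

```bash
python3 - <<'E'
from h import *
s=env.state();print(np.round(s["ee_pos"],1),s["gripper_width"])
T=plan(mk([530,150,365],down(90)),vmax=30,wmax=7)
T=plan(onplate(405,47,110),T,vmax=25,wmax=6)
E
```

```text
[450.5 176.1 370.3] 19.823438920620298
n=10 {"tx": 0.0055, "ty": 0.0168, "tz": 0.0011, "rx": 0.0009, "ry": -0.001, "rz": -0.219} end [530. 150. 365.]
n=9 {"tx": -0.0442, "ty": 0.0035, "tz": 0.0076, "rx": 0.0407, "ry": 0.0856, "rz": -0.0441} end [558.3 -35.9 294.3]
```

Request:
{"name": "send_rows", "arguments": {
  "motion": [
    {"tx": 0.0055, "ty": 0.0168, "tz": 0.0011, "rx": 0, "ry": 0, "rz": -0.219, "gripper": 1},
    {"tx": 0.0055, "ty": 0.0168, "tz": 0.0011, "rx": 0, "ry": 0, "rz": -0.219, "gripper": 1},
    {"tx": 0.0055, "ty": 0.0168, "tz": 0.0011, "rx": 0, "ry": 0, "rz": -0.219, "gripper": 1},
    {"tx": 0.0055, "ty": 0.0168, "tz": 0.0011, "rx": 0, "ry": 0, "rz": -0.219, "gripper": 1},
    {"tx": 0.0055, "ty": 0.0168, "tz": 0.0011, "rx": 0, "ry": 0, "rz": -0.219, "gripper": 1},
    {"tx": 0.0055, "ty": 0.0168, "tz": 0.0011, "rx": 0, "ry": 0, "rz": -0.219, "gripper": 1},
    {"tx": 0.0055, "ty": 0.0168, "tz": 0.0011, "rx": 0, "ry": 0, "rz": -0.219, "gripper": 1},
    {"tx": 0.0055, "ty": 0.0168, "tz": 0.0011, "rx": 0, "ry": 0, "rz": -0.219, "gripper": 1},
    {"tx": 0.0055, "ty": 0.0168, "tz": 0.0011, "rx": 0, "ry": 0, "rz": -0.219, "gripper": 1},
    {"tx": 0.0055, "ty": 0.0168, "tz": 0.0011, "rx": 0, "ry": 0, "rz": -0.219, "gripper": 1},
    {"tx": 0, "ty": 0, "tz": 0, "rx": 0, "ry": 0, "rz": 0, "gripper": 1}
  ]
}}

```text
time_s: 37.35
ee_pos: [529.2, 149.8, 360.5]
ee_rot: [-179.9, 0.0, 89.9]
force: [0.1, 0.2, -2.8]
gripper_width: 20.1
gripper_force: 30.0
```

```bash
python3 - <<'E'
from h import *
s=env.state();print(np.round(s["ee_pos"],1),s["gripper_width"],np.round(s["force"],1))
f=grab("wrist","w16")
T=plan(onplate(405,47,110),vmax=25,wmax=6)
for n in("w13","w16"):
    im=load(n)["img"];h=cv2.cvtColor(im,cv2.COLOR_RGB2HSV);m=((h[...,0]<16)&(h[...,1]>138)&(np.arange(384)[:,None]>175)&(np.arange(384)[:,None]<215)).astype(np.uint8)
    k,l,st,ce=cv2.connectedComponentsWithStats(m);i=1+np.argmax(st[1:,4]);print(n,st[i],ce[i])
E
```

```text
[529.2 149.8 360.5] 20.086899975027936 [ 0.1  0.2 -2.8]
n=8 {"tx": -0.0495, "ty": 0.0043, "tz": 0.0078, "rx": 0.0455, "ry": 0.0963, "rz": -0.0502} end [558.3 -35.9 294.3]
w13 [ 184  176  141   39 4085] [250.84651163 197.84479804]
w16 [ 184  185  141   30 3593] [254.25243529 199.80267186]
```

Request:
{"name": "send_rows", "arguments": {
  "motion": [
    {"tx": -0.0495, "ty": 0.0043, "tz": 0.0078, "rx": 0.0455, "ry": 0.0963, "rz": -0.0502, "gripper": 1},
    {"tx": -0.0495, "ty": 0.0043, "tz": 0.0078, "rx": 0.0455, "ry": 0.0963, "rz": -0.0502, "gripper": 1},
    {"tx": -0.0495, "ty": 0.0043, "tz": 0.0078, "rx": 0.0455, "ry": 0.0963, "rz": -0.0502, "gripper": 1},
    {"tx": -0.0495, "ty": 0.0043, "tz": 0.0078, "rx": 0.0455, "ry": 0.0963, "rz": -0.0502, "gripper": 1},
    {"tx": -0.0495, "ty": 0.0043, "tz": 0.0078, "rx": 0.0455, "ry": 0.0963, "rz": -0.0502, "gripper": 1},
    {"tx": -0.0495, "ty": 0.0043, "tz": 0.0078, "rx": 0.0455, "ry": 0.0963, "rz": -0.0502, "gripper": 1},
    {"tx": -0.0495, "ty": 0.0043, "tz": 0.0078, "rx": 0.0455, "ry": 0.0963, "rz": -0.0502, "gripper": 1},
    {"tx": -0.0495, "ty": 0.0043, "tz": 0.0078, "rx": 0.0455, "ry": 0.0963, "rz": -0.0502, "gripper": 1},
    {"tx": 0, "ty": 0, "tz": 0, "rx": 0, "ry": 0, "rz": 0, "gripper": 1},
    {"tx": 0, "ty": 0, "tz": 0, "rx": 0, "ry": 0, "rz": 0, "gripper": 1}
  ]
}}

```text
time_s: 38.65
ee_pos: [559.3, -35.1, 296.1]
ee_rot: [-171.2, -24.0, 100.3]
force: [0.5, -0.5, -1.6]
gripper_width: 19.9
gripper_force: 30.0
```

```bash
python3 - <<'E'
from h import *
s=env.state();print(np.round(s["ee_pos"],1),s["gripper_width"],np.round(s["force"],1))
T=plan(onplate(405,47,39),n=4)
E
```

```text
[559.3 -35.1 296.1] 19.858576351397936 [ 0.5 -0.5 -1.6]
n=4 {"tx": -0.0007, "ty": -0.0005, "tz": 0.0363, "rx": 0.0014, "ry": 0.0001, "rz": 0.0011} end [542.3  -9.8 230.2]
```

Request:
{"name": "send_rows", "arguments": {
  "motion": [
    {"tx": -0.0007, "ty": -0.0005, "tz": 0.04, "rx": 0, "ry": 0, "rz": 0, "gripper": 1},
    {"tx": -0.0007, "ty": -0.0005, "tz": 0.04, "rx": 0, "ry": 0, "rz": 0, "gripper": 1},
    {"tx": -0.0007, "ty": -0.0005, "tz": 0.04, "rx": 0, "ry": 0, "rz": 0, "gripper": 1},
    {"tx": -0.0007, "ty": -0.0005, "tz": 0.025, "rx": 0, "ry": 0, "rz": 0, "gripper": 1},
    {"tx": 0, "ty": 0, "tz": 0.004, "rx": 0, "ry": 0, "rz": 0, "gripper": 1},
    {"tx": 0, "ty": 0, "tz": 0, "rx": 0, "ry": 0, "rz": 0, "gripper": 1}
  ]
}}

```text
time_s: 39.4
ee_pos: [542.6, -9.5, 229.0]
ee_rot: [-171.3, -24.0, 100.5]
force: [-0.4, -0.6, -2.0]
gripper_width: 20.3
gripper_force: 30.0
```

Request:
{"name": "send_rows", "arguments": {
  "motion": [
    {"tx": 0, "ty": 0, "tz": 0.004, "rx": 0, "ry": 0, "rz": 0, "gripper": 1},
    {"tx": 0, "ty": 0, "tz": 0, "rx": 0, "ry": 0, "rz": 0, "gripper": 1}
  ]
}}

```text
time_s: 39.65
ee_pos: [542.0, -9.1, 226.7]
ee_rot: [-171.3, -24.0, 100.4]
force: [-0.2, -0.2, -2.1]
gripper_width: 20.0
gripper_force: 30.0
```

Request:
{"name": "send_rows", "arguments": {
  "motion": [
    {"tx": 0, "ty": 0, "tz": 0.004, "rx": 0, "ry": 0, "rz": 0, "gripper": 1},
    {"tx": 0, "ty": 0, "tz": 0, "rx": 0, "ry": 0, "rz": 0, "gripper": 1}
  ]
}}

```text
time_s: 39.9
ee_pos: [542.1, -8.9, 226.5]
ee_rot: [-171.4, -23.9, 100.5]
force: [1.6, -3.8, 6.4]
gripper_width: 20.1
gripper_force: 30.0
```

Request:
{"name": "send_rows", "arguments": {
  "motion": [
    {"tx": 0, "ty": 0, "tz": -0.001, "rx": 0, "ry": 0, "rz": 0, "gripper": 1},
    {"tx": 0, "ty": 0, "tz": 0, "rx": 0, "ry": 0, "rz": 0, "gripper": -0.3},
    {"tx": 0, "ty": 0, "tz": 0, "rx": 0, "ry": 0, "rz": 0, "gripper": -0.3},
    {"tx": 0, "ty": 0, "tz": 0, "rx": 0, "ry": 0, "rz": 0, "gripper": -0.3},
    {"tx": 0, "ty": 0, "tz": 0, "rx": 0, "ry": 0, "rz": 0, "gripper": -0.3},
    {"tx": 0, "ty": 0, "tz": 0, "rx": 0, "ry": 0, "rz": 0, "gripper": -0.3},
    {"tx": 0, "ty": 0, "tz": -0.03, "rx": 0, "ry": 0, "rz": 0, "gripper": -0.3},
    {"tx": 0, "ty": 0, "tz": -0.06, "rx": 0, "ry": 0, "rz": 0, "gripper": -0.3},
    {"tx": 0, "ty": 0, "tz": -0.06, "rx": 0, "ry": 0, "rz": 0, "gripper": -0.3},
    {"tx": 0, "ty": 0, "tz": 0, "rx": 0, "ry": 0, "rz": 0, "gripper": -0.3}
  ]
}}

```text
time_s: 41.15
ee_pos: [559.6, -36.9, 295.2]
ee_rot: [-171.6, -23.9, 100.5]
force: [0.0, -0.2, 0.2]
gripper_width: 59.5
gripper_force: 0.0
```

Request:
{"name": "send_rows", "arguments": {
  "motion": [
    {"tx": 0.076, "ty": -0.0018, "tz": -0.0227, "rx": -0.042, "ry": -0.1141, "rz": 0.0104, "gripper": -0.3},
    {"tx": 0.076, "ty": -0.0018, "tz": -0.0227, "rx": -0.042, "ry": -0.1141, "rz": 0.0104, "gripper": -0.3},
    {"tx": 0.076, "ty": -0.0018, "tz": -0.0227, "rx": -0.042, "ry": -0.1141, "rz": 0.0104, "gripper": -0.3},
    {"tx": 0.076, "ty": -0.0018, "tz": -0.0227, "rx": -0.042, "ry": -0.1141, "rz": 0.0104, "gripper": -0.3},
    {"tx": 0.076, "ty": -0.0018, "tz": -0.0227, "rx": -0.042, "ry": -0.1141, "rz": 0.0104, "gripper": -0.3},
    {"tx": 0.076, "ty": -0.0018, "tz": -0.0227, "rx": -0.042, "ry": -0.1141, "rz": 0.0104, "gripper": -0.3},
    {"tx": 0.076, "ty": -0.0018, "tz": -0.0227, "rx": -0.042, "ry": -0.1141, "rz": 0.0104, "gripper": -0.3},
    {"tx": 0, "ty": 0, "tz": 0, "rx": 0, "ry": 0, "rz": 0, "gripper": -0.3}
  ]
}}

```text
time_s: 42.15
ee_pos: [513.8, 201.2, 432.6]
ee_rot: [179.8, -0.0, 100.4]
force: [-0.1, -0.1, -0.9]
gripper_width: 59.3
gripper_force: 0.0
```

```bash
python3 - <<'E'
from h import *
f=grab("wrist","w17");s=env.state();print(np.round(s["ee_pos"],1),np.round(s["ee_rot"],1))
B=blocks(f,verbose=True)
T=plan(mk([589,171,160],down(86.3)),n=8)
E
```

```text
[514.3 199.4 431.8] [179.9   0.  100.2]
px 462 4 top [783.8 473.4] [ 6. 76.] az 0.0 | slab [755.4 468.7] [ 29. 197.] az 10.4
px 294 175 top [588.3 171.4] [20. 39.] az 177.1 | slab [590.3 170.8] [49. 77.] az 87.5
n=8 {"tx": -0.0084, "ty": 0.0181, "tz": 0.068, "rx": 0.0004, "ry": 0.0001, "rz": 0.058} end [589. 171. 160.]
```

Request:
{"name": "send_rows", "arguments": {
  "motion": [
    {"tx": -0.0084, "ty": 0.0181, "tz": 0.068, "rx": 0, "ry": 0, "rz": 0.057, "gripper": -0.65},
    {"tx": -0.0084, "ty": 0.0181, "tz": 0.068, "rx": 0, "ry": 0, "rz": 0.057, "gripper": -0.65},
    {"tx": -0.0084, "ty": 0.0181, "tz": 0.068, "rx": 0, "ry": 0, "rz": 0.057, "gripper": -0.65},
    {"tx": -0.0084, "ty": 0.0181, "tz": 0.068, "rx": 0, "ry": 0, "rz": 0.057, "gripper": -0.65},
    {"tx": -0.0084, "ty": 0.0181, "tz": 0.068, "rx": 0, "ry": 0, "rz": 0.057, "gripper": -0.65},
    {"tx": -0.0084, "ty": 0.0181, "tz": 0.068, "rx": 0, "ry": 0, "rz": 0.057, "gripper": -0.65},
    {"tx": -0.0084, "ty": 0.0181, "tz": 0.068, "rx": 0, "ry": 0, "rz": 0.057, "gripper": -0.65},
    {"tx": -0.0084, "ty": 0.0181, "tz": 0.068, "rx": 0, "ry": 0, "rz": 0.057, "gripper": -0.65},
    {"tx": 0, "ty": 0, "tz": 0, "rx": 0, "ry": 0, "rz": 0, "gripper": -0.65}
  ]
}}

```text
time_s: 43.32
ee_pos: [588.3, 167.2, 156.6]
ee_rot: [-179.7, 0.2, 86.2]
force: [0.4, -0.7, -0.3]
gripper_width: 75.1
gripper_force: 0.0
```

```bash
python3 - <<'E'
from h import *
f=grab("wrist","w18");s=env.state();print(np.round(s["ee_pos"],1),np.round(s["ee_rot"],1))
B=[b for b in blocks(f) if np.linalg.norm(b[2][0]-[589,171])<60];print(B)
b=B[0][2];T=plan(mk([*b[0],33],down(b[2]-90)),vmax=33)
E
```

```text
[589.4 168.  159. ] [-1.799e+02  1.000e-01  8.630e+01]
[(256.5, 180.5, (array([589.94732666, 175.50871277]), [7.804302215576172, 39.78441619873047], np.float32(176.2644)), (array([589.16052246, 170.949646  ]), [45.86180877685547, 80.3490982055664], np.float32(87.28313)))]
n=4 {"tx": 0.0038, "ty": 0.0001, "tz": 0.063, "rx": -0.0008, "ry": 0.0005, "rz": -0.0001} end [589.9 175.5  33. ]
```

Request:
{"name": "send_rows", "arguments": {
  "grip_force": 30,
  "motion": [
    {"tx": 0.0015, "ty": 0, "tz": 0.063, "rx": 0, "ry": 0, "rz": 0, "gripper": -0.65},
    {"tx": 0.0015, "ty": 0, "tz": 0.063, "rx": 0, "ry": 0, "rz": 0, "gripper": -0.65},
    {"tx": 0.0015, "ty": 0, "tz": 0.063, "rx": 0, "ry": 0, "rz": 0, "gripper": -0.65},
    {"tx": 0.0015, "ty": 0, "tz": 0.063, "rx": 0, "ry": 0, "rz": 0, "gripper": -0.65},
    {"tx": 0, "ty": 0, "tz": 0, "rx": 0, "ry": 0, "rz": 0, "gripper": -0.3},
    {"tx": 0, "ty": 0, "tz": 0, "rx": 0, "ry": 0, "rz": 0, "gripper": 0.1},
    {"tx": 0, "ty": 0, "tz": 0, "rx": 0, "ry": 0, "rz": 0, "gripper": 1},
    {"tx": 0, "ty": 0, "tz": 0, "rx": 0, "ry": 0, "rz": 0, "gripper": 1}
  ]
}}

```text
time_s: 44.38
ee_pos: [590.9, 172.9, 36.1]
ee_rot: [179.8, -0.0, 86.3]
force: [-1.6, 0.6, 6.5]
gripper_width: 44.0
gripper_force: 30.0
```

Request:
{"name": "send_rows", "arguments": {
  "motion": [
    {"tx": 0, "ty": 0, "tz": -0.02, "rx": 0, "ry": 0, "rz": 0, "gripper": 1},
    {"tx": 0.02, "ty": 0, "tz": -0.03, "rx": 0, "ry": 0, "rz": 0, "gripper": 1},
    {"tx": 0.06, "ty": 0, "tz": -0.01, "rx": 0, "ry": 0, "rz": 0, "gripper": 1},
    {"tx": 0.08, "ty": 0, "tz": 0, "rx": 0, "ry": 0, "rz": 0, "gripper": 1},
    {"tx": 0.08, "ty": 0, "tz": 0, "rx": 0, "ry": 0, "rz": 0, "gripper": 1},
    {"tx": 0.06, "ty": 0, "tz": 0, "rx": 0, "ry": 0, "rz": 0, "gripper": 1},
    {"tx": 0.02, "ty": 0, "tz": 0, "rx": 0, "ry": 0, "rz": 0, "gripper": 1},
    {"tx": 0, "ty": 0, "tz": 0, "rx": 0, "ry": 0, "rz": 0, "gripper": 1}
  ]
}}

```text
time_s: 45.38
ee_pos: [600.6, 332.6, 64.6]
ee_rot: [179.9, 0.0, 86.4]
force: [-0.1, -0.5, -3.3]
gripper_width: 44.2
gripper_force: 30.0
```

Request:
{"name": "send_rows", "arguments": {
  "motion": [
    {"tx": 0, "ty": 0, "tz": 0.03, "rx": 0, "ry": 0, "rz": 0, "gripper": 1},
    {"tx": 0, "ty": 0, "tz": 0.018, "rx": 0, "ry": 0, "rz": 0, "gripper": 1},
    {"tx": 0, "ty": 0, "tz": 0.006, "rx": 0, "ry": 0, "rz": 0, "gripper": 1},
    {"tx": 0, "ty": 0, "tz": 0, "rx": 0, "ry": 0, "rz": 0, "gripper": 1}
  ]
}}

```text
time_s: 45.88
ee_pos: [600.9, 331.9, 37.2]
ee_rot: [179.9, -0.0, 86.3]
force: [0.3, 0.1, -1.2]
gripper_width: 43.6
gripper_force: 30.0
```

Request:
{"name": "send_rows", "arguments": {
  "motion": [
    {"tx": 0, "ty": 0, "tz": 0.002, "rx": 0, "ry": 0, "rz": 0, "gripper": 1},
    {"tx": 0, "ty": 0, "tz": 0, "rx": 0, "ry": 0, "rz": 0, "gripper": -0.1},
    {"tx": 0, "ty": 0, "tz": 0, "rx": 0, "ry": 0, "rz": 0, "gripper": -0.65},
    {"tx": 0, "ty": 0, "tz": 0, "rx": 0, "ry": 0, "rz": 0, "gripper": -0.65},
    {"tx": 0, "ty": 0, "tz": -0.04, "rx": 0, "ry": 0, "rz": 0, "gripper": -0.65},
    {"tx": 0, "ty": 0, "tz": -0.08, "rx": 0, "ry": 0, "rz": 0, "gripper": -0.65},
    {"tx": 0, "ty": 0, "tz": -0.08, "rx": 0, "ry": 0, "rz": 0, "gripper": -0.65},
    {"tx": 0, "ty": 0, "tz": -0.04, "rx": 0, "ry": 0, "rz": 0, "gripper": -0.65}
  ]
}}

```text
time_s: 46.88
ee_pos: [601.5, 332.9, 159.5]
ee_rot: [179.6, -0.1, 86.3]
force: [0.2, 0.1, -0.2]
gripper_width: 75.2
gripper_force: 0.0
```

Request:
{"name": "send_rows", "arguments": {
  "motion": [
    {"tx": 0, "ty": 0, "tz": 0, "rx": 0, "ry": 0, "rz": -0.3, "gripper": -0.3},
    {"tx": 0, "ty": 0, "tz": 0, "rx": 0, "ry": 0, "rz": -0.3, "gripper": -0.3},
    {"tx": 0, "ty": 0, "tz": 0, "rx": 0, "ry": 0, "rz": -0.3, "gripper": -0.3},
    {"tx": 0, "ty": 0, "tz": 0, "rx": 0, "ry": 0, "rz": -0.3, "gripper": -0.3},
    {"tx": 0, "ty": 0, "tz": 0, "rx": 0, "ry": 0, "rz": -0.3, "gripper": -0.3},
    {"tx": 0, "ty": 0, "tz": 0, "rx": 0, "ry": 0, "rz": -0.3, "gripper": -0.3},
    {"tx": 0, "ty": 0, "tz": 0, "rx": 0, "ry": 0, "rz": -0.3, "gripper": -0.3},
    {"tx": 0, "ty": 0, "tz": 0, "rx": 0, "ry": 0, "rz": -0.3, "gripper": -0.3},
    {"tx": 0, "ty": 0, "tz": 0, "rx": 0, "ry": 0, "rz": -0.3, "gripper": -0.3},
    {"tx": 0, "ty": 0, "tz": 0, "rx": 0, "ry": 0, "rz": -0.3, "gripper": -0.3},
    {"tx": 0, "ty": 0, "tz": 0, "rx": 0, "ry": 0, "rz": 0, "gripper": -0.3}
  ]
}}

```text
time_s: 48.25
ee_pos: [600.6, 332.3, 156.5]
ee_rot: [180.0, 0.1, 176.2]
force: [-0.2, 0.4, 0.2]
gripper_width: 59.4
gripper_force: 0.0
```

```bash
python3 - <<'E'
from h import *
f=grab("wrist","w19");s=env.state();print(np.round(s["ee_pos"],1),np.round(s["ee_rot"],1))
B=[b for b in blocks(f) if np.linalg.norm(b[2][0]-[600,332])<60];print(B)
b=B[0][2];T=plan(mk([*b[0],31.5],down(b[2])),n=5)
E
```

```text
[600.5 332.3 156.5] [1.800e+02 1.000e-01 1.762e+02]
[(252.5, 191.5, (array([600.21008301, 329.59805298]), [17.667497634887695, 39.80806350708008], np.float32(176.62337)), (array([603.46002197, 328.72918701]), [56.125267028808594, 79.31774139404297], np.float32(86.22614)))]
n=5 {"tx": 0.0001, "ty": -0.0011, "tz": 0.05, "rx": 0.0001, "ry": 0.0009, "rz": -0.0029} end [600.2 329.6  31.5]
```

Request:
{"name": "send_rows", "arguments": {
  "grip_force": 30,
  "motion": [
    {"tx": 0, "ty": -0.0011, "tz": 0.05, "rx": 0, "ry": 0, "rz": 0, "gripper": -0.3},
    {"tx": 0, "ty": -0.0011, "tz": 0.05, "rx": 0, "ry": 0, "rz": 0, "gripper": -0.3},
    {"tx": 0, "ty": -0.0011, "tz": 0.05, "rx": 0, "ry": 0, "rz": 0, "gripper": -0.3},
    {"tx": 0, "ty": -0.0011, "tz": 0.05, "rx": 0, "ry": 0, "rz": 0, "gripper": -0.3},
    {"tx": 0, "ty": -0.0011, "tz": 0.048, "rx": 0, "ry": 0, "rz": 0, "gripper": -0.3},
    {"tx": 0, "ty": 0, "tz": 0, "rx": 0, "ry": 0, "rz": 0, "gripper": 0},
    {"tx": 0, "ty": 0, "tz": 0, "rx": 0, "ry": 0, "rz": 0, "gripper": 0.4},
    {"tx": 0, "ty": 0, "tz": 0, "rx": 0, "ry": 0, "rz": 0, "gripper": 1},
    {"tx": 0, "ty": 0, "tz": 0, "rx": 0, "ry": 0, "rz": 0, "gripper": 1},
    {"tx": 0, "ty": 0, "tz": 0, "rx": 0, "ry": 0, "rz": 0, "gripper": 1}
  ]
}}

```text
time_s: 49.55
ee_pos: [601.1, 329.9, 33.3]
ee_rot: [179.9, 0.2, 176.3]
force: [0.4, 0.4, 2.8]
gripper_width: 20.4
gripper_force: 30.0
```

Request:
{"name": "send_rows", "arguments": {
  "motion": [
    {"tx": 0, "ty": 0, "tz": -0.03, "rx": 0, "ry": 0, "rz": 0, "gripper": 1},
    {"tx": 0, "ty": 0, "tz": -0.06, "rx": 0, "ry": 0, "rz": 0, "gripper": 1},
    {"tx": 0, "ty": 0, "tz": -0.08, "rx": 0, "ry": 0, "rz": 0, "gripper": 1},
    {"tx": 0, "ty": 0, "tz": -0.08, "rx": 0, "ry": 0, "rz": 0, "gripper": 1},
    {"tx": 0, "ty": 0, "tz": -0.07, "rx": 0, "ry": 0, "rz": 0, "gripper": 1},
    {"tx": 0, "ty": 0, "tz": -0.04, "rx": 0, "ry": 0, "rz": 0, "gripper": 1}
  ]
}}

```text
time_s: 50.3
ee_pos: [600.5, 329.6, 215.3]
ee_rot: [179.9, 0.3, 176.3]
force: [0.8, 0.1, -3.1]
gripper_width: 19.7
gripper_force: 30.0
```

```bash
python3 - <<'E'
from h import *
s=env.state();print(np.round(s["ee_pos"],1),s["gripper_width"])
T=plan(mk([560,180,360],down(115)),vmax=30,wmax=7)
E
```

```text
[600.5 329.6 215.3] 19.688311695910617
n=9 {"tx": -0.0099, "ty": -0.0347, "tz": -0.0322, "rx": 0.0008, "ry": 0.0008, "rz": 0.2272} end [560. 180. 360.]
```

Request:
{"name": "send_rows", "arguments": {
  "motion": [
    {"tx": -0.0099, "ty": -0.0347, "tz": -0.0322, "rx": 0, "ry": 0, "rz": 0.2272, "gripper": 1},
    {"tx": -0.0099, "ty": -0.0347, "tz": -0.0322, "rx": 0, "ry": 0, "rz": 0.2272, "gripper": 1},
    {"tx": -0.0099, "ty": -0.0347, "tz": -0.0322, "rx": 0, "ry": 0, "rz": 0.2272, "gripper": 1},
    {"tx": -0.0099, "ty": -0.0347, "tz": -0.0322, "rx": 0, "ry": 0, "rz": 0.2272, "gripper": 1},
    {"tx": -0.0099, "ty": -0.0347, "tz": -0.0322, "rx": 0, "ry": 0, "rz": 0.2272, "gripper": 1},
    {"tx": -0.0099, "ty": -0.0347, "tz": -0.0322, "rx": 0, "ry": 0, "rz": 0.2272, "gripper": 1},
    {"tx": -0.0099, "ty": -0.0347, "tz": -0.0322, "rx": 0, "ry": 0, "rz": 0.2272, "gripper": 1},
    {"tx": -0.0099, "ty": -0.0347, "tz": -0.0322, "rx": 0, "ry": 0, "rz": 0.2272, "gripper": 1},
    {"tx": -0.0099, "ty": -0.0347, "tz": -0.0322, "rx": 0, "ry": 0, "rz": 0.2272, "gripper": 1},
    {"tx": 0, "ty": 0, "tz": 0, "rx": 0, "ry": 0, "rz": 0, "gripper": 1}
  ]
}}

```text
time_s: 51.55
ee_pos: [559.6, 179.4, 359.4]
ee_rot: [179.7, 0.1, 115.0]
force: [0.6, 0.4, -2.7]
gripper_width: 19.4
gripper_force: 30.0
```

```bash
python3 - <<'E'
from h import *
s=env.state();print(np.round(s["ee_pos"],1),s["gripper_width"],np.round(s["force"],1))
grab("wrist","w20")
T=plan(onplate(405,47,110),vmax=25,wmax=6)
for n in("w16","w20"):
    im=load(n)["img"];h=cv2.cvtColor(im,cv2.COLOR_RGB2HSV);m=((h[...,0]<16)&(h[...,1]>138)&(np.arange(384)[:,None]>175)&(np.arange(384)[:,None]<215)).astype(np.uint8)
    k,l,st,ce=cv2.connectedComponentsWithStats(m);i=1+np.argmax(st[1:,4]);print(n,st[i],ce[i])
E
```

```text
[559.6 179.4 359.4] 19.401897779781034 [ 0.6  0.4 -2.7]
n=10 {"tx": -0.0428, "ty": -0.0141, "tz": 0.0056, "rx": 0.0197, "ry": 0.0833, "rz": 0.0427} end [558.3 -35.9 294.3]
w16 [ 184  185  141   30 3593] [254.25243529 199.80267186]
w20 [ 156  183  169   32 4897] [241.71513171 198.355728  ]
```

Request:
{"name": "send_rows", "arguments": {
  "motion": [
    {"tx": -0.0428, "ty": -0.0141, "tz": 0.0056, "rx": 0.0197, "ry": 0.0833, "rz": 0.0427, "gripper": 1},
    {"tx": -0.0428, "ty": -0.0141, "tz": 0.0056, "rx": 0.0197, "ry": 0.0833, "rz": 0.0427, "gripper": 1},
    {"tx": -0.0428, "ty": -0.0141, "tz": 0.0056, "rx": 0.0197, "ry": 0.0833, "rz": 0.0427, "gripper": 1},
    {"tx": -0.0428, "ty": -0.0141, "tz": 0.0056, "rx": 0.0197, "ry": 0.0833, "rz": 0.0427, "gripper": 1},
    {"tx": -0.0428, "ty": -0.0141, "tz": 0.0056, "rx": 0.0197, "ry": 0.0833, "rz": 0.0427, "gripper": 1},
    {"tx": -0.0428, "ty": -0.0141, "tz": 0.0056, "rx": 0.0197, "ry": 0.0833, "rz": 0.0427, "gripper": 1},
    {"tx": -0.0428, "ty": -0.0141, "tz": 0.0056, "rx": 0.0197, "ry": 0.0833, "rz": 0.0427, "gripper": 1},
    {"tx": -0.0428, "ty": -0.0141, "tz": 0.0056, "rx": 0.0197, "ry": 0.0833, "rz": 0.0427, "gripper": 1},
    {"tx": -0.0428, "ty": -0.0141, "tz": 0.0056, "rx": 0.0197, "ry": 0.0833, "rz": 0.0427, "gripper": 1},
    {"tx": -0.0428, "ty": -0.0141, "tz": 0.0056, "rx": 0.0197, "ry": 0.0833, "rz": 0.0427, "gripper": 1},
    {"tx": 0, "ty": 0, "tz": 0, "rx": 0, "ry": 0, "rz": 0, "gripper": 1},
    {"tx": 0, "ty": 0, "tz": 0, "rx": 0, "ry": 0, "rz": 0, "gripper": 1}
  ]
}}

```text
time_s: 53.1
ee_pos: [558.2, -35.3, 293.3]
ee_rot: [-170.9, -24.0, 100.1]
force: [-0.4, 0.8, -2.2]
gripper_width: 19.7
gripper_force: 30.0
```

```bash
python3 - <<'E'
from h import *
s=env.state();print(np.round(s["ee_pos"],1),s["gripper_width"],np.round(s["force"],1))
T=plan(onplate(405,47,38),n=4)
E
```

```text
[558.2 -35.3 293.3] 19.72292073288959 [-0.4  0.8 -2.2]
n=4 {"tx": -0.0001, "ty": -0.0001, "tz": 0.0355, "rx": -0.0004, "ry": -0.0001, "rz": -0.0004} end [542.1  -9.5 229.3]
```

Request:
{"name": "send_rows", "arguments": {
  "motion": [
    {"tx": 0, "ty": 0, "tz": 0.04, "rx": 0, "ry": 0, "rz": 0, "gripper": 1},
    {"tx": 0, "ty": 0, "tz": 0.04, "rx": 0, "ry": 0, "rz": 0, "gripper": 1},
    {"tx": 0, "ty": 0, "tz": 0.04, "rx": 0, "ry": 0, "rz": 0, "gripper": 1},
    {"tx": 0, "ty": 0, "tz": 0.024, "rx": 0, "ry": 0, "rz": 0, "gripper": 1},
    {"tx": 0, "ty": 0, "tz": 0.003, "rx": 0, "ry": 0, "rz": 0, "gripper": 1},
    {"tx": 0, "ty": 0, "tz": 0, "rx": 0, "ry": 0, "rz": 0, "gripper": 1}
  ]
}}

```text
time_s: 53.85
ee_pos: [541.7, -8.8, 228.0]
ee_rot: [-171.0, -23.9, 100.1]
force: [-0.5, 0.7, -2.6]
gripper_width: 20.0
gripper_force: 30.0
```

Request:
{"name": "send_rows", "arguments": {
  "motion": [
    {"tx": 0, "ty": 0, "tz": 0.004, "rx": 0, "ry": 0, "rz": 0, "gripper": 1},
    {"tx": 0, "ty": 0, "tz": 0, "rx": 0, "ry": 0, "rz": 0, "gripper": 1}
  ]
}}

```text
time_s: 54.1
ee_pos: [541.0, -8.4, 225.8]
ee_rot: [-171.0, -24.0, 100.1]
force: [0.0, -1.6, -2.2]
gripper_width: 20.1
gripper_force: 30.0
```

Request:
{"name": "send_rows", "arguments": {
  "motion": [
    {"tx": 0, "ty": 0, "tz": 0.0035, "rx": 0, "ry": 0, "rz": 0, "gripper": 1},
    {"tx": 0, "ty": 0, "tz": 0, "rx": 0, "ry": 0, "rz": 0, "gripper": 1}
  ]
}}

```text
time_s: 54.35
ee_pos: [541.1, -8.3, 225.8]
ee_rot: [-171.1, -23.9, 100.1]
force: [0.6, -3.4, 6.7]
gripper_width: 20.0
gripper_force: 30.0
```

Request:
{"name": "send_rows", "arguments": {
  "motion": [
    {"tx": 0, "ty": 0, "tz": -0.001, "rx": 0, "ry": 0, "rz": 0, "gripper": 1},
    {"tx": 0, "ty": 0, "tz": 0, "rx": 0, "ry": 0, "rz": 0, "gripper": -0.3},
    {"tx": 0, "ty": 0, "tz": 0, "rx": 0, "ry": 0, "rz": 0, "gripper": -0.3},
    {"tx": 0, "ty": 0, "tz": 0, "rx": 0, "ry": 0, "rz": 0, "gripper": -0.3},
    {"tx": 0, "ty": 0, "tz": 0, "rx": 0, "ry": 0, "rz": 0, "gripper": -0.3},
    {"tx": 0, "ty": 0, "tz": 0, "rx": 0, "ry": 0, "rz": 0, "gripper": -0.3},
    {"tx": 0, "ty": 0, "tz": -0.03, "rx": 0, "ry": 0, "rz": 0, "gripper": -0.3},
    {"tx": 0, "ty": 0, "tz": -0.06, "rx": 0, "ry": 0, "rz": 0, "gripper": -0.3},
    {"tx": 0, "ty": 0, "tz": -0.1, "rx": 0, "ry": 0, "rz": 0, "gripper": -0.3},
    {"tx": 0, "ty": 0, "tz": -0.1, "rx": 0, "ry": 0, "rz": 0, "gripper": -0.3},
    {"tx": 0, "ty": 0, "tz": 0, "rx": 0, "ry": 0, "rz": 0, "gripper": -0.3}
  ]
}}

```text
time_s: 55.72
ee_pos: [574.9, -62.6, 359.3]
ee_rot: [-171.4, -23.7, 100.2]
force: [0.3, 0.5, -0.8]
gripper_width: 59.6
gripper_force: 0.0
```

```bash
python3 - <<'E'
from h import *
s=env.state();print(np.round(s["ee_pos"],1))
T=plan(mk([560,-240,430],down(163.5)),vmax=50)
T=plan(mk([560,-240,430],down(100.5)),vmax=50)
E
```

```text
[574.9 -62.6 359.3]
n=8 {"tx": -0.0282, "ty": -0.0325, "tz": -0.0241, "rx": 0.0229, "ry": -0.1076, "rz": -0.252} end [ 560. -240.  430.]
n=4 {"tx": -0.0742, "ty": -0.0288, "tz": -0.0542, "rx": -0.0701, "ry": -0.1977, "rz": 0.0123} end [ 560. -240.  430.]
```

Request:
{"name": "send_rows", "arguments": {
  "motion": [
    {"tx": -0.0742, "ty": -0.0288, "tz": -0.0542, "rx": -0.07, "ry": -0.1977, "rz": 0.0123, "gripper": -0.3},
    {"tx": -0.0742, "ty": -0.0288, "tz": -0.0542, "rx": -0.07, "ry": -0.1977, "rz": 0.0123, "gripper": -0.3},
    {"tx": -0.0742, "ty": -0.0288, "tz": -0.0542, "rx": -0.07, "ry": -0.1977, "rz": 0.0123, "gripper": -0.3},
    {"tx": -0.0742, "ty": -0.0288, "tz": -0.0542, "rx": -0.07, "ry": -0.1977, "rz": 0.0123, "gripper": -0.3},
    {"tx": 0, "ty": 0, "tz": 0, "rx": 0, "ry": 0, "rz": 0, "gripper": -0.3}
  ]
}}

```text
time_s: 56.35
ee_pos: [558.1, -239.3, 428.4]
ee_rot: [-179.7, -0.1, 100.5]
force: [0.2, 0.3, 0.2]
gripper_width: 59.4
gripper_force: 0.0
```

```bash
python3 - <<'E'
from h import *
f=grab("wrist","w21");s=env.state();print(np.round(s["ee_pos"],1),np.round(s["ee_rot"],1))
for x in(0,200,212):print(x,[np.round(proj(f,PO+PR@np.array([x,y,24])),0) for y in(0,84)])
c=f["frame"][30:240,130:400];cv2.imwrite("pics/w21b.png",cv2.resize(c,None,fx=2.8,fy=2.8,interpolation=cv2.INTER_CUBIC)[:,:,::-1])
E
```

```text
[ 558.5 -238.3  426.5] [-179.6   -0.3  100.5]
0 [array([294., 223.]), array([247., 228.])]
200 [array([304., 121.]), array([246., 125.])]
212 [array([305., 113.]), array([246., 117.])]
```

View pics/w21b.png

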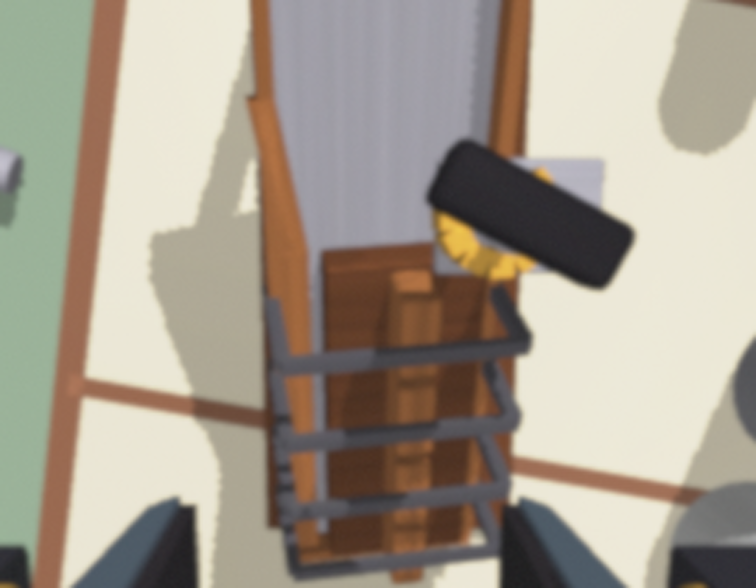

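All four blocks lie in a tight, straight row against the fences, with the upper edge at about (390,252) in the crop and clear of the bolt. The knob is parked at (531,215). Now to turn it back.

```bash
python3 - <<'E'
from h import *
f=load("w21");im=f["img"]
m=(im.max(2)<48).astype(np.uint8);n,l,st,ce=cv2.connectedComponentsWithStats(m);k=l[107,320];print(st[k])
c=max(cv2.findContours((l==k).astype(np.uint8),0,2)[0],key=cv2.contourArea)
P=np.array([onz(f,*p,317)[:2] for p in c.reshape(-1,2)],np.float32);r=cv2.minAreaRect(P);B=cv2.boxPoints(r);e=max([B[1]-B[0],B[2]-B[1]],key=np.linalg.norm)
print(r,np.degrees(np.arctan2(e[1],e[0]))%180)
T=plan(mk([598.4,-160,370],down(163.8)),vmax=45)
plan(mk([598.4,-160,288.5],down(163.8)),T,n=5)
E
```

```text
[284  82  70  50 988]
((597.6219482421875, -161.76791381835938), (19.3240966796875, 59.652198791503906), 74.33356475830078) 164.33356
n=8 {"tx": 0.0096, "ty": 0.021, "tz": 0.0141, "rx": -0.0009, "ry": -0.0019, "rz": -0.2636} end [ 598.4 -160.   370. ]
n=5 {"tz": 0.0326} end [ 598.4 -160.   288.5]
```

Request:
{"name": "send_rows", "arguments": {
  "motion": [
    {"tx": 0.0096, "ty": 0.021, "tz": 0.0141, "rx": -0.001, "ry": -0.002, "rz": -0.2636, "gripper": -0.3},
    {"tx": 0.0096, "ty": 0.021, "tz": 0.0141, "rx": -0.001, "ry": -0.002, "rz": -0.2636, "gripper": -0.3},
    {"tx": 0.0096, "ty": 0.021, "tz": 0.0141, "rx": -0.001, "ry": -0.002, "rz": -0.2636, "gripper": -0.3},
    {"tx": 0.0096, "ty": 0.021, "tz": 0.0141, "rx": -0.001, "ry": -0.002, "rz": -0.2636, "gripper": -0.3},
    {"tx": 0.0096, "ty": 0.021, "tz": 0.0141, "rx": -0.001, "ry": -0.002, "rz": -0.2636, "gripper": -0.3},
    {"tx": 0.0096, "ty": 0.021, "tz": 0.0141, "rx": -0.001, "ry": -0.002, "rz": -0.2636, "gripper": -0.3},
    {"tx": 0.0096, "ty": 0.021, "tz": 0.0141, "rx": -0.001, "ry": -0.002, "rz": -0.2636, "gripper": -0.3},
    {"tx": 0.0096, "ty": 0.021, "tz": 0.0141, "rx": -0.001, "ry": -0.002, "rz": -0.2636, "gripper": -0.3},
    {"tx": 0, "ty": 0, "tz": 0, "rx": 0, "ry": 0, "rz": 0, "gripper": -0.3},
    {"tx": 0, "ty": 0, "tz": 0, "rx": 0, "ry": 0, "rz": 0, "gripper": -0.3}
  ]
}}

```text
time_s: 57.65
ee_pos: [598.9, -160.1, 368.3]
ee_rot: [-180.0, -0.1, 163.8]
force: [0.0, 0.5, -0.5]
gripper_width: 59.3
gripper_force: 0.0
```

```bash
python3 - <<'E'
from h import *
plan(mk([598.4,-160,288.5],down(163.8)),n=4); print(env.state()["ee_pos"],env.state()["ee_rot"])
E
```

```text
n=4 {"tx": 0.0002, "tz": 0.0399, "rx": -0.0003, "ry": -0.0009, "rz": -0.0004} end [ 598.4 -160.   288.5]
[ 598.92217388 -160.10376872  368.34485352] [-1.79966932e+02 -1.09427266e-01  1.63756860e+02]
```

Request:
{"name": "send_rows", "arguments": {
  "grip_force": 40,
  "motion": [
    {"tx": 0, "ty": 0, "tz": 0.04, "rx": 0, "ry": 0, "rz": 0, "gripper": -0.1},
    {"tx": 0, "ty": 0, "tz": 0.04, "rx": 0, "ry": 0, "rz": 0, "gripper": -0.1},
    {"tx": 0, "ty": 0, "tz": 0.04, "rx": 0, "ry": 0, "rz": 0, "gripper": -0.1},
    {"tx": 0, "ty": 0, "tz": 0.039, "rx": 0, "ry": 0, "rz": 0, "gripper": -0.1},
    {"tx": 0, "ty": 0, "tz": 0, "rx": 0, "ry": 0, "rz": 0, "gripper": -0.1},
    {"tx": 0, "ty": 0, "tz": 0, "rx": 0, "ry": 0, "rz": 0, "gripper": 0.3},
    {"tx": 0, "ty": 0, "tz": 0, "rx": 0, "ry": 0, "rz": 0, "gripper": 1},
    {"tx": 0, "ty": 0, "tz": 0, "rx": 0, "ry": 0, "rz": 0, "gripper": 1},
    {"tx": 0, "ty": 0, "tz": 0, "rx": 0, "ry": 0, "rz": 0, "gripper": 1}
  ]
}}

```text
time_s: 58.78
ee_pos: [599.2, -160.1, 290.3]
ee_rot: [-180.0, 0.1, 163.8]
force: [0.3, 1.3, 2.3]
gripper_width: 21.9
gripper_force: 40.0
```

Request:
{"name": "send_rows", "arguments": {
  "motion": [
    {"tx": 0, "ty": 0, "tz": -0.008, "rx": 0, "ry": 0, "rz": 0, "gripper": 1},
    {"tx": 0, "ty": 0, "tz": -0.008, "rx": 0, "ry": 0, "rz": 0, "gripper": 1},
    {"tx": 0, "ty": 0, "tz": -0.002, "rx": 0, "ry": 0, "rz": 0, "gripper": 1},
    {"tx": 0, "ty": 0, "tz": 0, "rx": 0, "ry": 0, "rz": 0, "gripper": 1}
  ]
}}

```text
time_s: 59.28
ee_pos: [599.1, -160.2, 298.0]
ee_rot: [-180.0, -0.0, 163.9]
force: [4.8, 1.7, -10.0]
gripper_width: 21.7
gripper_force: 40.0
```

Request:
{"name": "send_rows", "arguments": {
  "motion": [
    {"tx": 0, "ty": 0, "tz": -0.002, "rx": 0, "ry": 0, "rz": 0.21, "gripper": 1},
    {"tx": 0, "ty": 0, "tz": 0, "rx": 0, "ry": 0, "rz": 0.21, "gripper": 1},
    {"tx": 0, "ty": 0, "tz": 0, "rx": 0, "ry": 0, "rz": 0.21, "gripper": 1},
    {"tx": 0, "ty": 0, "tz": 0, "rx": 0, "ry": 0, "rz": 0.21, "gripper": 1},
    {"tx": 0, "ty": 0, "tz": 0, "rx": 0, "ry": 0, "rz": 0.21, "gripper": 1},
    {"tx": 0, "ty": 0, "tz": 0, "rx": 0, "ry": 0, "rz": 0.21, "gripper": 1},
    {"tx": 0, "ty": 0, "tz": 0, "rx": 0, "ry": 0, "rz": 0.21, "gripper": 1},
    {"tx": 0, "ty": 0, "tz": 0, "rx": 0, "ry": 0, "rz": 0.21, "gripper": 1},
    {"tx": 0, "ty": 0, "tz": 0, "rx": 0, "ry": 0, "rz": 0.21, "gripper": 1},
    {"tx": 0, "ty": 0, "tz": 0, "rx": 0, "ry": 0, "rz": 0.21, "gripper": 1},
    {"tx": 0, "ty": 0, "tz": 0, "rx": 0, "ry": 0, "rz": 0, "gripper": 1}
  ]
}}

```text
time_s: 60.65
ee_pos: [598.8, -160.3, 299.2]
ee_rot: [-179.9, 0.0, 100.9]
force: [4.2, 0.7, -10.7]
gripper_width: 21.4
gripper_force: 40.0
```

Request:
{"name": "send_rows", "arguments": {
  "motion": [
    {"tx": 0, "ty": 0, "tz": 0.01, "rx": 0, "ry": 0, "rz": 0, "gripper": 1},
    {"tx": 0, "ty": 0, "tz": 0.01, "rx": 0, "ry": 0, "rz": 0, "gripper": 1},
    {"tx": 0, "ty": 0, "tz": 0, "rx": 0, "ry": 0, "rz": 0, "gripper": 1}
  ]
}}

```text
time_s: 61.02
ee_pos: [598.8, -160.3, 288.9]
ee_rot: [-179.9, 0.0, 100.9]
force: [5.6, 1.9, -10.0]
gripper_width: 21.7
gripper_force: 40.0
```

Request:
{"name": "send_rows", "arguments": {
  "motion": [
    {"tx": 0, "ty": 0, "tz": 0.014, "rx": 0, "ry": 0, "rz": 0, "gripper": 1},
    {"tx": 0, "ty": 0, "tz": 0.014, "rx": 0, "ry": 0, "rz": 0, "gripper": 1},
    {"tx": 0, "ty": 0, "tz": 0.014, "rx": 0, "ry": 0, "rz": 0, "gripper": 1},
    {"tx": 0, "ty": 0, "tz": 0.012, "rx": 0, "ry": 0, "rz": 0, "gripper": 1},
    {"tx": 0, "ty": 0, "tz": 0, "rx": 0, "ry": 0, "rz": 0, "gripper": 1}
  ]
}}

```text
time_s: 61.65
ee_pos: [598.9, -160.4, 261.6]
ee_rot: [-179.9, 0.0, 100.8]
force: [4.2, 0.6, -7.1]
gripper_width: 21.7
gripper_force: 40.0
```

Request:
{"name": "send_rows", "arguments": {
  "motion": [
    {"tx": 0, "ty": 0, "tz": 0.004, "rx": 0, "ry": 0, "rz": 0, "gripper": 1},
    {"tx": 0, "ty": 0, "tz": 0.004, "rx": 0, "ry": 0, "rz": 0, "gripper": 1},
    {"tx": 0, "ty": 0, "tz": 0, "rx": 0, "ry": 0, "rz": 0, "gripper": 1}
  ]
}}

```text
time_s: 62.02
ee_pos: [598.9, -160.4, 259.2]
ee_rot: [180.0, 0.0, 100.8]
force: [2.5, 2.1, -0.7]
gripper_width: 21.8
gripper_force: 40.0
```

Request:
{"name": "send_rows", "arguments": {
  "motion": [
    {"tx": 0, "ty": 0, "tz": 0, "rx": 0, "ry": 0, "rz": 0, "gripper": 0.3},
    {"tx": 0, "ty": 0, "tz": 0, "rx": 0, "ry": 0, "rz": 0, "gripper": -0.2},
    {"tx": 0, "ty": 0, "tz": 0, "rx": 0, "ry": 0, "rz": 0, "gripper": -0.3},
    {"tx": 0, "ty": 0, "tz": -0.04, "rx": 0, "ry": 0, "rz": 0, "gripper": -0.3},
    {"tx": 0, "ty": 0, "tz": -0.08, "rx": 0, "ry": 0, "rz": 0, "gripper": -0.3},
    {"tx": -0.04, "ty": -0.02, "tz": -0.09, "rx": 0, "ry": 0, "rz": 0, "gripper": -0.3},
    {"tx": -0.06, "ty": -0.03, "tz": -0.08, "rx": 0, "ry": 0, "rz": 0, "gripper": -0.3},
    {"tx": -0.06, "ty": -0.03, "tz": -0.03, "rx": 0, "ry": 0, "rz": 0, "gripper": -0.3},
    {"tx": 0, "ty": 0, "tz": 0, "rx": 0, "ry": 0, "rz": 0, "gripper": -0.3}
  ]
}}

```text
time_s: 63.15
ee_pos: [574.2, -248.6, 420.0]
ee_rot: [179.9, 0.2, 100.6]
force: [0.5, -0.1, -0.3]
gripper_width: 59.5
gripper_force: 0.0
```

```bash
python3 - <<'E'
from h import *
f=grab("wrist","w22");s=env.state();print(np.round(s["ee_pos"],1),np.round(s["ee_rot"],1))
g=grab("side","s9");h=grab("scene","c9")
c=cv2.resize(f["frame"][20:240,130:400],None,fx=1.7,fy=1.7);
d=cv2.resize(h["frame"][130:220,140:260],(340,255));e=cv2.resize(g["frame"][200:370,140:360],(340,262))
H=c.shape[0];r=np.vstack([d,e]);o=np.zeros((max(H,len(r)),c.shape[1]+340,3),np.uint8);o[:H,:c.shape[1]]=c;o[:len(r),c.shape[1]:]=r
cv2.imwrite("pics/fin.png",o[:,:,::-1]);print(o.shape)
def kn(f,p,v):
    m=(f["img"].max(2)<v).astype(np.uint8);n,l,st,ce=cv2.connectedComponentsWithStats(m);k=l[p[1],p[0]];return st[k] if k else None
E
```

```text
[ 574.4 -247.1  418.8] [-180.     0.   100.7]
(517, 799, 3)
```

View pics/fin.png

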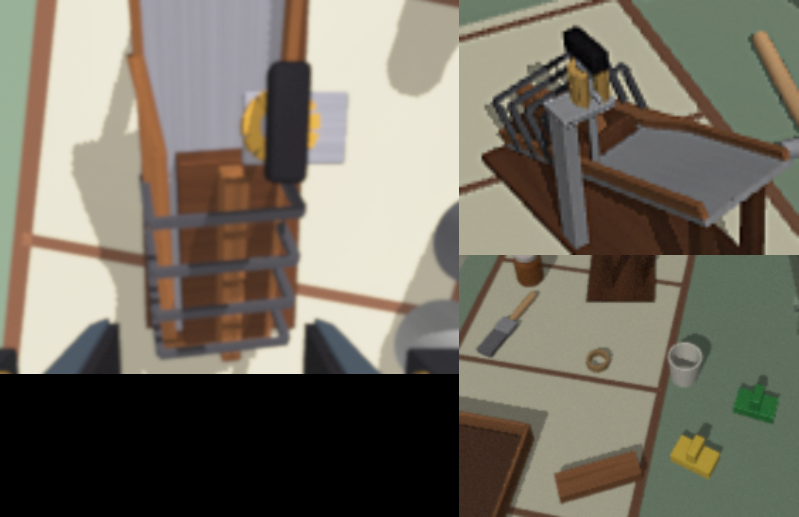

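The knob is back along the slope at its starting height, at (288,120). The row is tight under the hoops and the other things haven't moved. Handing in.

```bash
python3 -c "
from workcell import env
print(env.job_done())"
```

```text
the job is handed in; nothing more can be done
None
```

The job is handed in, with no verdict returned: all four blocks lie tight in the locating corner, the bolt is fully down again with its knob turned back, and the other things stayed where they were (about 63 s of robot time).

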